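# Load the microphone steriliser and start it with its key

### The job

The microphone with the blue rings has just been used: lay it in the open drawer of the steriliser and push the drawer fully shut. Then turn the key clockwise all the way from off, past run, to start, hold it there for a good second, and let go so that it springs back to run and stays there. Leave the red-ringed microphone and the other things on the desk where they are.

Things in the scene. Friction and masses are not known exactly. Their poses are not given: they have to be found in the camera images.
- steriliser: Fixed grey case on the desk, 224 (x) x 180 (y) x 106 mm high, origin under the centre of the case on the desk; its open side and drawer face its -x. A black key pod 100 (x) x 115 (y) x 50 mm high is attached to its right side (-y), centred 62 mm before (-x) and 147.5 mm to the right (-y) of the origin. Position and yaw vary.
- drawer (a joint): Opening of the drawer in m: 0 fully shut, up to 0.19 pulled out towards the case's -x; starts 0.175 to 0.19. It slides with about 1.5 N of friction and stays where it is left; pushing its front face shuts it.
- drawer_mid (a point): Middle of the drawer's inner floor (22 mm above the desk), moves with the drawer; axes are the case's axes. Inside: 190 mm (x) by 148 mm (y); side and back walls 38 mm above the floor. The blue microphone lies in here, lengthwise along x, head either way; the roof of the case is 74 mm above the floor.
- drawer_front (a point): Centre of the outer face of the drawer's white front panel (178 mm wide, 76 mm high, from 14 to 90 mm above the desk, 10 mm thick), 104 mm before (-x) the middle of the drawer; the face looks to -x. No handle sticks out, only a painted black strip.
- switch (a joint): Key switch, coarse part, rad: 0 off, 0.7 run (end stop). The barrel with the key in it turns clockwise seen from above as this grows; stays where it is left (friction about 0.03 N m). Starts 0 to 0.1.
- key (a joint): Key beyond run, rad, relative to the barrel: 0 at rest, 0.55 start (end stop), clockwise seen from above. It only moves once the switch is at its run stop; a spring of 0.06 to 0.115 N m returns it to 0 when let go. The key's total angle from off is switch + key, at most 1.25.
- key_grip (a point): On the key's vertical turning axis, in the upper half of its black bow, 84 mm above the desk. The bow is an upright plate 34 mm wide along this point's x, 10 mm thick along its y, reaching from 66 to 98 mm above the desk. The axes turn with the key: at off its x is the case's x. A red chip marks its +x end, which points to small black, green and red marks on the pod at off, run and start.
- blue_mic: Grey handheld wireless microphone with blue hexagonal rings, lying on the desk, 165 mm long along its x, steel-mesh ball head 50 mm across at +x. Origin on the surface under it, 2.5 mm headward of the middle of its length. 0.17 to 0.34 kg. Overall height 54 mm; 52 to 60 mm across at the ring under the head.
- blue_mic_mid (a point): On the blue microphone's long axis, above the origin, 23 mm above the surface it lies on; its x points to the head (which lies slightly higher, 6 degrees).
- blue_mic_grip (a point): On the handle of the blue microphone, 20 mm tailward of the middle, 21.5 mm above the surface; the round handle is about 32 mm across here, free on both sides.
- red_mic: Black microphone with red rings, otherwise the same; leave alone.
- jar: Clear lidded jar, 72 mm across, 120 mm high; leave alone.
- mug: White mug, 82 mm across, 90 mm high; leave alone.
- book: Red book lying flat, 190 x 130 x 28 mm; leave alone.
- stapler: Green stapler 130 x 34 x 46 mm; leave alone.
- tin: Brass-coloured tin, 60 mm across, 70 mm high; leave alone.
There are look-alikes about, which are no part of the job. Leave any green or yellow look-alike of the blue_mic alone.

How it is judged:
On the way, in this order (a step that is already met when the one before it is completed fails the run):
1. the blue-ringed microphone lies in the drawer, let go (x of blue_mic_mid in the frame of drawer_mid between -0.05 and 0.05 m and y of blue_mic_mid in the frame of drawer_mid between -0.06 and 0.06 m and z of blue_mic_mid in the frame of drawer_mid between 0.005 and 0.04 m and contact force between the fingers and blue_mic below 0.2 N and linear speed of blue_mic below 0.03 m/s), for 0.2 s.
2. the drawer is fully shut with the microphone in it (x of blue_mic_mid in the frame of drawer_mid between -0.05 and 0.05 m and y of blue_mic_mid in the frame of drawer_mid between -0.06 and 0.06 m and z of blue_mic_mid in the frame of drawer_mid between 0.005 and 0.04 m and value of joint drawer below 0.006 m), for 0.2 s.
3. with the drawer shut, the key is held at start (value of joint drawer below 0.006 m and value of joint switch above 0.6 rad and value of joint key above 0.42 rad), for 0.8 s.
At the end, for the whole second after the job is handed in: The blue-ringed microphone rests in the drawer (middle within 50 mm lengthwise and 60 mm sideways of the drawer's middle, 5 to 40 mm above its floor), the drawer is shut within 6 mm, the switch is at run (over 0.6 rad) and the key has sprung back from start (under 0.08 rad) (all of step 2 and value of joint switch above 0.6 rad and value of joint key below 0.08 rad and linear speed of blue_mic below 0.02 m/s); the robot touches nothing.
It fails at once if the red-ringed microphone is shifted by more than 30 mm (distance of red_mic from where it was at the start of the episode above 0.03 m).
It fails at once if another thing on the desk (jar, mug, book, stapler, tin) is shifted by more than 40 mm (distance of any of jar, mug, book, stapler, tin from where it was at the start of the episode above 0.04 m).
It also fails if it takes over 72 s, if anything falls off the work surface, if the arm or the gripper's body presses on something with over 40 N, if the wrist force passes 120 N, or if a joint passes its speed limit or range.

### The arm

A 7-joint arm with a two-finger parallel gripper is mounted at the origin on the work surface. World frame = base frame: x ahead of the robot, y to its left, z up, the work surface at z = 0. Lengths are in m, angles in rad, forces in N, time in s.
With the tool pointing down it reaches from about 0.35 to 0.9 m from the base axis. Payload 8.1 kg.
Tool frame: the origin (TCP) lies at the very end of the fingers, on their centre line; the grasp point (between the pads) lies 19 mm behind it (grip_point_offset is the distance from the TCP to the grasp point, in m); z points along the fingers, x is the direction in which the jaws open and shut, and the axes are right-handed (so a half turn about z gives the same grasp; the last joint's range is limited). The gripper opens to 92 mm and grips with 3 to 60 N. Pads are 19 mm wide; open, the fingers measure 130 mm over their backs; the gripper's body (75 mm by 190 mm) begins 47 mm behind the grasp point.
Start: joints at [1.186, 0.434, 0.025, 1.573, -0.012, 1.134, -0.075], TCP at [0.174, -0.6, 0.203] pointing down, gripper open.
Joint ranges: [-2.62, 2.62], [-0.44, 2.09], [-1.27, 1.32], [0.08, 2.57], [-1.32, 4.46], [0.12, 2], [-2.74, 2.74]. Speed limits (rad/s): [2.22, 2.22, 3.01, 3.01, 3.14, 3.14, 3.14].

### API

Orientations are given as a rotation vector (axis times angle).
In Python, from cell import observe, get_image, camera_model, sign_off, grip_point_offset gives the robot as it stands.
- The arm moves only by the tool play_rows, never from a script. Its argument "rows" is a list of rows, each a list of 7 numbers: the shift along the tool's x, y, z as a fraction of full scale, then the turn, a rotation vector about the tool's x, y, z as a fraction of full scale, then the closure, from -1 (fully open) to 1 (shut). A call has 1 to 5 rows; each row shifts and turns the pose as measured when the row begins, along the tool's axes as they then stand; what a row does not reach is not made up. Full scale, the value 1, is 0.15 m for a shift and 0.5 rad for a turn. A row lasts 1/10 s, in which the tool goes at most 50 mm and 8.59 degrees, less where a joint would pass 70% of its speed; a pose out of reach is approached as far as the arm can. A call with a number of a shift or a turn outside -1 to 1 is refused whole. A call with a gripper value outside its range is refused whole. The fingers move at their own pace and stop on an object; "force" is the grip in N (left out, the last holds). Time passes only in rows, so rows that do not move let the fingers close. It gives the time, the measured TCP pose, the force and the opening at its end, in the units of the state.
- observe(): the state, without advancing time (a new reading comes with each control period).
- get_image(name): name is "side" or "top"; returns the picture (400x640x3 uint8, blue, green, red); there is no depth.
- camera_model(name): a dict with "K" (3x3 intrinsics, pixels), "R" (3x3) and "t" (3): a world point X has camera coordinates R X + t. Camera axes: x right, y down, z forward; pixel columns grow to the right and rows downward; lengths in m; the calibration is good to about 2 mm. A picture is of the moment at which its call begins. camera_model takes no time and is no camera call.
- sign_off(): hands the job in, once; it reports no verdict.
The state is a dict: "clock": time; "joints": joint angles; "dq": joint speeds; "joint_efforts": joint torques, N m; "position": TCP position; "ee_rot": TCP orientation; "force": force on the tool from outside, world axes, zero at the start; "ft_torque": the same for the moment, N m; "width": opening from 0.0 (shut) to 1.0 (fully open).
Only numpy, scipy, OpenCV 4.12 (cv2) and the standard library are available. Lean on these libraries where they do the work, as an engineer would, in place of code of your own. Each camera call takes 0.05 s, during which the arm holds its last target.

## Working session

There is one attempt and no reset: what is moved stays moved. The work goes in short steps, Python scripts to look and compute and a tool call to move; the robot and the scene stay as the last step left them, time stands still between calls to the robot, and variables do not carry over. Pictures are saved under pics/ and viewed, and the job is handed in when it is done.

Besides the shell and the picture viewer there is one more tool, called after "Request:" as name([rows], argument=value, ...), one row to a line, values as JSON. play_rows: Moves the arm, as the interface text tells. Its arguments: {"type":"object","properties":{"rows":{"type":"array","items":{"type":"array","items":{"type":"number"}}},"force":{"type":"number"}},"required":["rows"]}

```bash
ls; mkdir -p pics; python3 - <<'E'
from cell import *
import cv2
print(observe()); print(grip_point_offset)
for n in("side","top"):
    cv2.imwrite(f"pics/{n}0.png",get_image(n)); m=camera_model(n); print(n,m)
E
```

```text
pics
{'clock': 0.0, 'joints': array([ 1.18638256,  0.43524681,  0.02494715,  1.57407161, -0.01156581,
        1.1339829 , -0.07509596]), 'dq': array([-0.00137393,  0.00010014, -0.00055434,  0.00165393,  0.00158691,
        0.00233403,  0.00215829]), 'joint_efforts': array([ 5.22219198e-04, -6.67862034e+01,  9.84919444e-01, -3.14460111e+01,
       -6.06028922e-02,  4.26913938e-02,  1.72434725e-04]), 'position': array([ 0.17360963, -0.59985058,  0.20213976]), 'ee_rot': array([-2.51073657e+00,  1.88699399e+00,  2.10680859e-03]), 'force': array([-0.55247766, -0.63555464,  0.09508807]), 'ft_torque': array([-0.01102366, -0.01692138,  0.00224697]), 'width': 0.9990468007126231}
0.0188
side {'K': array([[434.4372076 ,   0.        , 317.88581478],
       [  0.        , 434.4372076 , 195.60338018],
       [  0.        ,   0.        ,   1.        ]]), 'R': array([[-0.88663477, -0.46237821,  0.00922931],
       [-0.23333376,  0.43002139, -0.87214504],
       [ 0.39929206, -0.77542762, -0.48916036]]), 't': array([0.43013575, 0.19777089, 1.11697042])}
top {'K': array([[494.21287643,   0.        , 323.95364691],
       [  0.        , 494.21287643, 201.43101279],
       [  0.        ,   0.        ,   1.        ]]), 'R': array([[ 0.0074277 , -0.99996182, -0.00460377],
       [-0.99723022, -0.00706653, -0.07404027],
       [ 0.07400491,  0.00514097, -0.99724463]]), 't': array([0.00589638, 0.48929113, 1.56703639])}
```

View pics/side0.png

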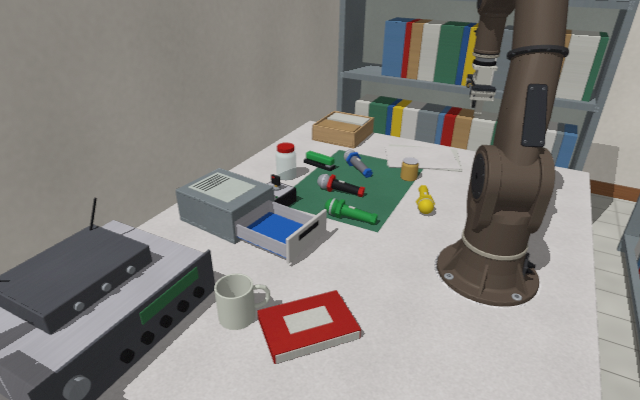

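View pics/top0.png

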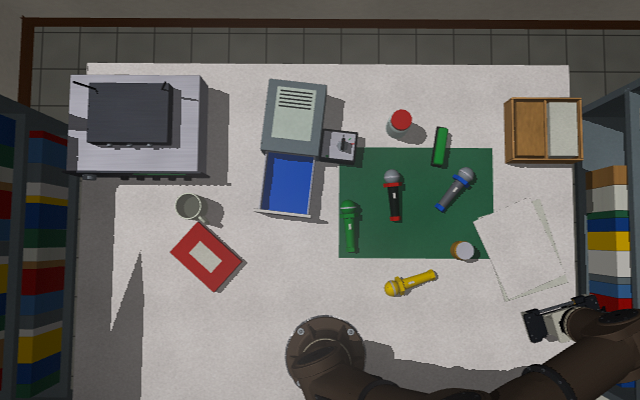

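The top view shows the steriliser at about (293,118), its open blue drawer at (288,182) and the key pod at (340,146). The blue mic runs from head (466,175) to tail (440,209), and the red mic is at (393,195). Next I'll zoom in and measure.

```bash
cat > h.py <<'E'
import numpy as np, cv2
from cell import *
from scipy.spatial.transform import Rotation as Ro
def ray(n,u,v):
    m=camera_model(n); R=m["R"];d=R.T@np.linalg.inv(m["K"])@[u,v,1.]; return -R.T@m["t"],d
def pix(n,u,v,z):
    c,d=ray(n,u,v); return c+d*(z-c[2])/d[2]
def proj(n,X):
    m=camera_model(n); p=m["K"]@(m["R"]@np.array(X)+m["t"]); return p[:2]/p[2]
def tri(a,b):
    c1,d1=ray("top",*a);c2,d2=ray("side",*b); 
    s=np.linalg.lstsq(np.c_[d1,-d2],c2-c1,rcond=None)[0]
    p,q=c1+s[0]*d1,c2+s[1]*d2; return (p+q)/2,np.linalg.norm(p-q)
def crop(n,f,x0,y0,x1,y1,k,img=None):
    im=get_image(n) if img is None else img
    cv2.imwrite(f,cv2.resize(im[y0:y1,x0:x1],None,fx=k,fy=k,interpolation=cv2.INTER_CUBIC))
E
python3 - <<'E'
from h import *
t=cv2.imread("pics/top0.png");s=cv2.imread("pics/side0.png")
crop("top","pics/c1.png",250,70,370,230,3.7*1,t)
crop("top","pics/c2.png",330,140,510,270,4,t)
crop("side","pics/c3.png",170,165,340,265,4.5,s)
hsv=cv2.cvtColor(t,cv2.COLOR_BGR2HSV)
m=cv2.inRange(hsv,(105,90,50),(128,255,255))
n,l,st,c=cv2.connectedComponentsWithStats(m)
for i in range(1,n):
    if st[i,4]>15: print(st[i],c[i])
E
```

```text
[ 28 138  15  25 317] [ 35.07886435 149.85173502]
[ 262  152   52   62 2598] [287.29060816 182.8756736 ]
[453 174  17  14  89] [461.11235955 180.24719101]
[435 203  10   9  54] [439.72222222 207.18518519]
[587 218  43  14 527] [607.95256167 224.46110057]
[589 280  43  18 552] [610.38949275 289.08333333]
[ 20 296  15  19 254] [ 27.20472441 304.87007874]
[616 381  19   7  92] [626.85869565 384.57608696]
```

View pics/c1.png

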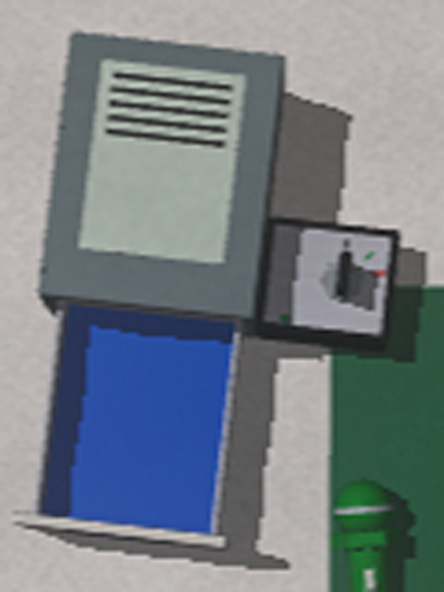

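View pics/c2.png

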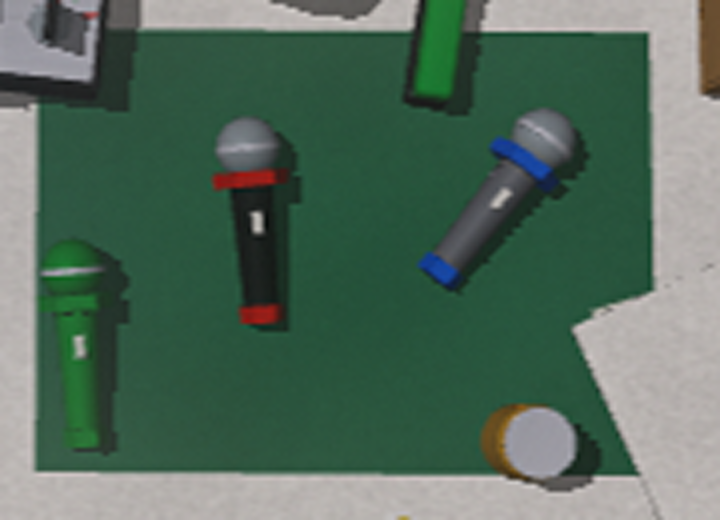

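View pics/c3.png

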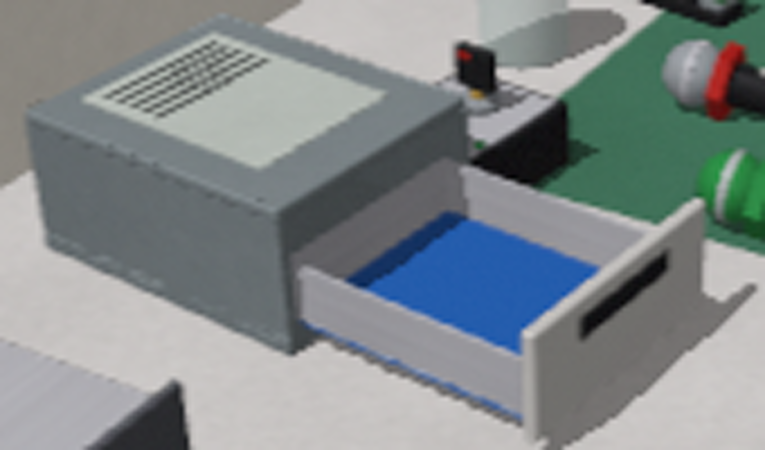

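```bash
python3 - <<'E'
from h import *
t=cv2.imread("pics/top0.png")
f=lambda x,y:(250+x/3.7,70+y/3.7)
cs=[pix("top",*f(*p),.106)[:2] for p in[(72,32),(285,57),(263,322),(42,299)]]
print("case corners BL,BR,FR,FL",np.round(cs,4))
c=np.array(cs); print("sizes",[round(np.linalg.norm(c[i]-c[(i+1)%4]),4) for i in range(4)],"centre",c.mean(0))
y1=np.arctan2(*(c[0]-c[1])[[0,1]]*[-1,1]); d=c[0]-c[3];e=c[1]-c[2]
print("yaw from x edges",np.arctan2(d[1],d[0]),np.arctan2(e[1],e[0]),"from y edges",np.arctan2(-(c[0]-c[1])[0],(c[0]-c[1])[1]),np.arctan2(-(c[3]-c[2])[0],(c[3]-c[2])[1]))
p=[pix("top",*f(*p),.09)[:2] for p in[(15,520),(225,546)]]
print("panel top",p,np.linalg.norm(p[0]-p[1]),np.arctan2(-(p[0]-p[1])[0],(p[0]-p[1])[1]))
# pod top corners z=.05
q=np.array([pix("top",*f(*p),.05)[:2] for p in[(275,218),(400,232),(387,350),(260,335)]]);print("pod",q,q.mean(0))
k=pix("top",*f(345,276),.098);print("key",k)
# mic
hd=pix("top",466.75,174,.032); tl=pix("top",439.7,206.5,.018); print("head",hd,"tail",tl,np.linalg.norm(hd-tl))
E
```

```text
case corners BL,BR,FR,FL [[0.8617 0.1801]
 [0.8415 0.0022]
 [0.6184 0.0188]
 [0.6364 0.2013]]
sizes [np.float64(0.179), np.float64(0.2236), np.float64(0.1835), np.float64(0.2263)] centre [0.73949207 0.10059398]
yaw from x edges -0.09411157279661833 -0.07420685541659242 from y edges -0.11322179790493613 -0.09799138132738085
panel top [array([0.45444141, 0.22272607]), array([0.43419268, 0.04885627])] 0.17504490089137434 -0.11593690909496679
pod [[ 0.71791425  0.0098212 ]
 [ 0.70642302 -0.0975188 ]
 [ 0.60425841 -0.08665777]
 [ 0.61645458  0.02189425]] [ 0.66126257 -0.03811528]
key [ 0.65875908 -0.04890501  0.098     ]
head [ 0.57913026 -0.44524254  0.032     ] tail [ 0.47559824 -0.36127711  0.018     ] 0.1340338437607476
```

```bash
python3 - <<'E'
from h import *
t=cv2.imread("pics/top0.png")
f=lambda x,y:(int(250+x/3.7),int(70+y/3.7))
for p in[(60,150),(270,150),(160,285),(20,300),(310,110),(150,530)]: u,v=f(*p); print(p,t[v,u])
g=cv2.GaussianBlur(cv2.cvtColor(t,cv2.COLOR_BGR2GRAY),(0,0),.7).astype(float)
# subpixel edge scan: case left/right edges by rows, strongest gradient near guess
def scan(a,b,n,half=4,sign=0):
    a,b=np.array(a,float),np.array(b,float);d=(b-a)/np.linalg.norm(b-a);nrm=np.array([-d[1],d[0]]);P=[]
    for s in np.linspace(.1,.9,n):
        o=a+s*(b-a);k=np.arange(-half,half+.01,.25)
        pr=cv2.remap(g.astype(np.float32),(o[0]+k*nrm[0]).astype(np.float32)[None],(o[1]+k*nrm[1]).astype(np.float32)[None],1)[0]
        gr=np.gradient(pr); gr=gr*sign if sign else abs(gr); P.append(o+nrm*k[np.argmax(gr)])
    vx,vy,x,y=cv2.fitLine(np.float32(P),cv2.DIST_HUBER,0,.01,.01).ravel(); return np.array([x,y]),np.array([vx,vy])
F=lambda x,y:(250+x/3.7,70+y/3.7)
C=[F(72,32),F(285,57),F(263,322),F(42,299)]
L=[scan(C[i],C[(i+1)%4],40) for i in range(4)]
for i,(o,d) in enumerate(L):
    A=pix("top",*(o-20*d),.106);B=pix("top",*(o+20*d),.106);v=B-A;print(i,o,np.degrees(np.arctan2(v[1],v[0])))
def X(l,m):
    s=np.linalg.solve(np.c_[l[1],-m[1]],m[0]-l[0]);return l[0]+s[0]*l[1]
K=[X(L[i],L[i-1]) for i in range(4)];W=np.array([pix("top",*k,.106)[:2] for k in K]);print(np.round(K,1));print(W.round(4),W.mean(0),[np.linalg.norm(W[i]-W[i-1]).round(4) for i in range(4)])
# panel top front edge
P=[F(15,520),F(225,546)];o,d=scan(*P,40,3);A=pix("top",*(o-20*d),.09);B=pix("top",*(o+20*d),.09);v=B-A;print("panel",A,B,np.degrees(np.arctan2(v[1],v[0])))
crop("top","pics/k.png",318,125,362,168,14,t)
s=cv2.imread("pics/side0.png");crop("side","pics/ks.png",255,165,300,210,13,s)
E
```

```text
(60, 150) [107 103  95]
(270, 150) [108 105  96]
(160, 285) [110 105  96]
(20, 300) [179 182 187]
(310, 110) [90 93 96]
(150, 530) [177 185 190]
0 [299.51154  81.42074] -96.45598764928232
1 [321.3537   122.619255] -5.740528521467685
2 [293.0894  152.58063] -96.38276567668987
3 [263.91437 115.46156] -6.1998396767015755
[[268.7  77.8]
 [325.6  84.5]
 [317.7 155.5]
 [259.7 148.7]]
[[0.8643 0.1825]
 [0.8444 0.0068]
 [0.6231 0.029 ]
 [0.643  0.2065]] [0.74370619 0.10618667] [np.float64(0.2226), np.float64(0.1768), np.float64(0.2224), np.float64(0.1786)]
panel [0.45703166 0.20967835 0.09      ] [0.43977036 0.08840336 0.09      ] -98.10060770337304
```

View pics/k.png

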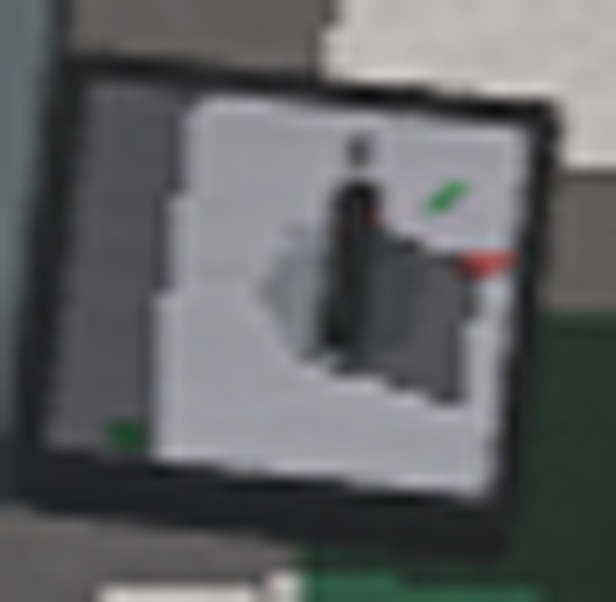

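View pics/ks.png

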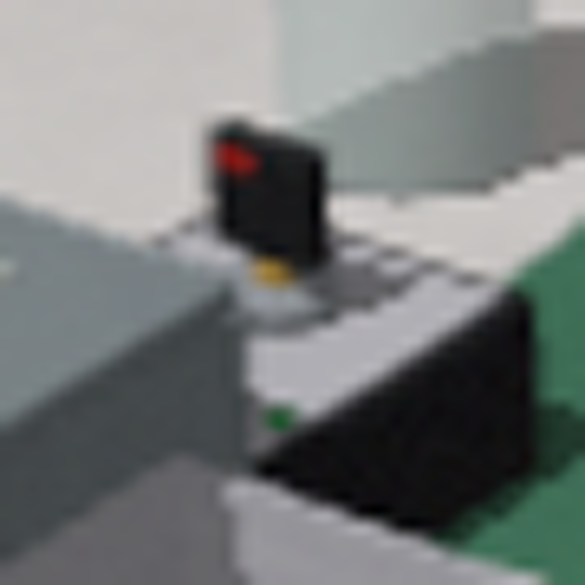

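```bash
python3 - <<'E'
from h import *
print("key tri",tri((342.5,142.6),(275.3,175.3)),pix("top",342.5,142.6,.098))
c=np.array([.7437,.1062]);yw=-.108
R=np.array([[np.cos(yw),-np.sin(yw)],[np.sin(yw),np.cos(yw)]])
W=lambda x,y,z:np.r_[c+R@[x,y],z]
t=cv2.imread("pics/top0.png");s=cv2.imread("pics/side0.png")
m=-.194
S=[[W(x,y,.106) for x,y in[(-.112,-.09),(-.112,.09),(.112,.09),(.112,-.09)]],
   [W(x-.062,y-.1475,.05) for x,y in[(-.05,-.0575),(-.05,.0575),(.05,.0575),(.05,-.0575)]],
   [W(m-.104,-.089,z) for z in(.014,.09)]+[W(m-.104,.089,z) for z in(.09,.014)],
   [W(m+x,y,.06) for x,y in[(-.094,-.074),(-.094,.074),(.08,.074),(.08,-.074)]]]
for n,im,(x0,y0,x1,y1,k) in(("top",t,(250,70,370,230,3.7)),("side",s,(170,165,340,265,4.5))):
    big=cv2.resize(im[y0:y1,x0:x1],None,fx=k,fy=k,interpolation=cv2.INTER_CUBIC)
    for q,col in zip(S,[(0,0,255),(0,255,255),(255,0,255),(0,255,0)]):
        p=np.array([(proj(n,a)-[x0,y0]+.5)*k for a in q]);cv2.polylines(big,[np.int32(p)],True,col,1)
    cv2.imwrite(f"pics/o_{n}.png",big)
E
```

```text
key tri (array([ 0.66354555, -0.04712101,  0.09959016]), np.float64(0.0024298582167772394)) [ 0.66494147 -0.046594    0.098     ]
```

View pics/o_top.png

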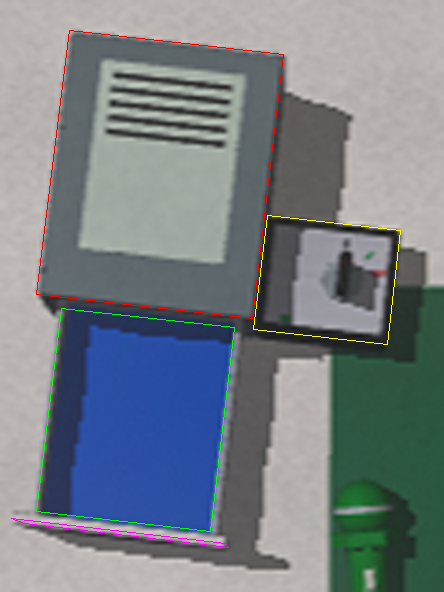

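View pics/o_side.png

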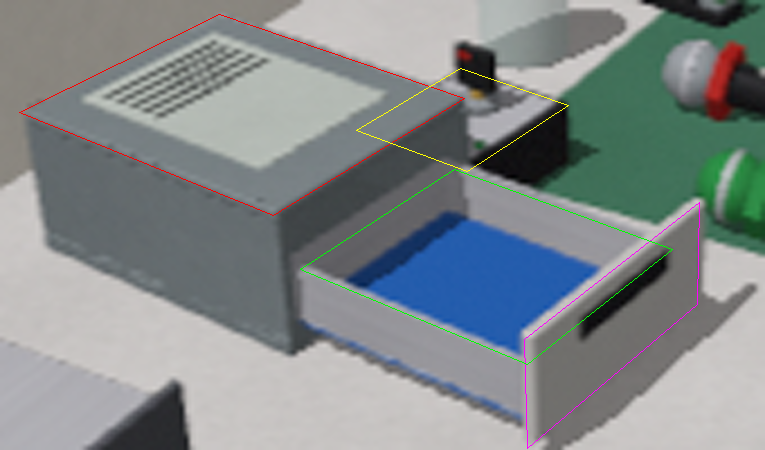

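The projected outlines match both pictures to 1–2 mm, so I accept the case pose (0.744, 0.106, yaw −0.108). Now I'll check the mic in two views and compute the approach.

```bash
cat >> h.py <<'E'
def plan(x,y,z,jaw,tip=True):
    """remaining shift (tool axes, in fractions) and turn to TCP x,y,z pointing down, jaw dir angle"""
    o=observe(); R0=Ro.from_rotvec(o["ee_rot"]); 
    best=None
    for j in(jaw,jaw+np.pi):
        X=np.array([np.cos(j),np.sin(j),0]);Z=np.array([0,0,-1.]);R1=Ro.from_matrix(np.c_[X,np.cross(Z,X),Z])
        w=(R0.inv()*R1).as_rotvec()
        if best is None or np.linalg.norm(w)<np.linalg.norm(best): best=w
    d=np.array([x,y,z])-o["position"]
    print("t",round(o["clock"],2),"pos",o["position"].round(4),"w",round(o["width"],3),"F",o["force"].round(1),"q",o["joints"].round(2))
    print("world d",d.round(4),"frac shift",(R0.inv().apply(d)/.15).round(3),"frac turn",(best/.5).round(3))
E
python3 - <<'E'
from h import *
s=cv2.imread("pics/side0.png");crop("side","pics/ms.png",335,140,385,185,12,s)
o=observe();R=Ro.from_rotvec(o["ee_rot"]).as_matrix();print(R.round(3))
plan(.5187,-.3962,.12,.89)
E
```

```text
[[ 0.278 -0.961 -0.001]
 [-0.961 -0.278  0.001]
 [-0.001  0.    -1.   ]]
t 0.1 pos [ 0.1736 -0.5999  0.2022] w 1.0 F [ 0.8  0.8 -0.4] q [ 1.19  0.44  0.02  1.57 -0.01  1.13 -0.08]
world d [ 0.3451  0.2037 -0.0822] frac shift [-0.664 -2.588  0.549] frac turn [0.002 0.003 1.925]
```

View pics/ms.png

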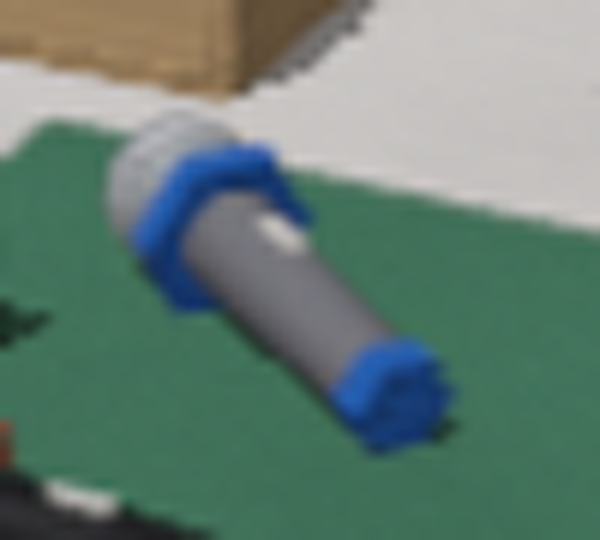

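```bash
python3 - <<'E'
from h import *
for X in([.579,-.445,.032],[.4756,-.3613,.018],[.5187,-.3962,.0215]): print(X,(proj("side",X)-[335,140]+.5)*12)
E
```

```text
[0.579, -0.445, 0.032] [182.33123949 186.59611711]
[0.4756, -0.3613, 0.018] [380.92536195 394.88473282]
[0.5187, -0.3962, 0.0215] [294.78128388 311.75632407]
```

Request:
play_rows([
  [-0.083,-0.323,0,0,0,0.24,-1],
  [-0.06,-0.327,0,0,0,0.24,-1],
  [-0.02,-0.33,0.03,0,0,0.24,-1],
  [0.02,-0.33,0.03,0,0,0.24,-1],
], force=20)

```text
clock: 0.5
position: [0.3554, -0.5625, 0.1921]
ee_rot: [1.95, -2.458, -0.008]
force: [0.2, -0.7, 0.2]
width: 0.996
```

```bash
python3 -c "
from h import *
plan(.5187,-.3962,.10,.89)"
```

```text
t 0.5 pos [ 0.3554 -0.5625  0.1921] w 0.996 F [ 0.2 -0.7  0.2] q [ 0.86  0.51  0.1   1.48 -0.05  1.16 -0.83]
world d [ 0.1633  0.1663 -0.0921] frac shift [-1.327 -0.812  0.609] frac turn [ 0.012 -0.003  0.903]
```

Request:
play_rows([
  [-0.25,-0.18,0.1,0,0,0.25,-1],
  [-0.28,-0.15,0.12,0,0,0.25,-1],
  [-0.29,-0.12,0.12,0,0,0.25,-1],
  [-0.29,-0.09,0.12,0,0,0.15,-1],
])

```text
clock: 0.9
position: [0.5015, -0.4464, 0.1214]
ee_rot: [1.319, -2.845, 0.001]
force: [0.4, -1.4, 0.5]
width: 1.002
```

```bash
python3 -c "
from h import *
plan(.5187,-.3962,.09,.89)"
```

```text
t 0.9 pos [ 0.5015 -0.4464  0.1214] w 1.002 F [ 0.4 -1.4  0.5] q [ 0.53  0.58  0.18  1.55 -0.11  1.02 -1.53]
world d [ 0.0172  0.0502 -0.0314] frac shift [-0.331  0.128  0.208] frac turn [ 0.004 -0.011 -0.044]
```

Request:
play_rows([
  [-0.25,0.1,0.05,0,0,-0.03,-1],
  [-0.1,0.04,0.05,0,0,0,-1],
  [0,0,0,0,0,0,-1],
])

```text
clock: 1.2
position: [0.5251, -0.381, 0.1005]
ee_rot: [1.354, -2.829, -0.012]
force: [-0.3, -0.7, 0.5]
width: 1.001
```

```bash
python3 -c "
from h import *
plan(.5187,-.3962,.005,.89)
crop('top','pics/g1.png',380,130,520,270,4)"
```

```text
t 1.2 pos [ 0.5251 -0.381   0.1005] w 1.001 F [-0.3 -0.7  0.5] q [ 0.44  0.57  0.17  1.63 -0.11  0.96 -1.61]
world d [-0.0064 -0.0152 -0.0955] frac shift [ 0.104 -0.036  0.636] frac turn [ 0.018 -0.004  0.005]
```

View pics/g1.png

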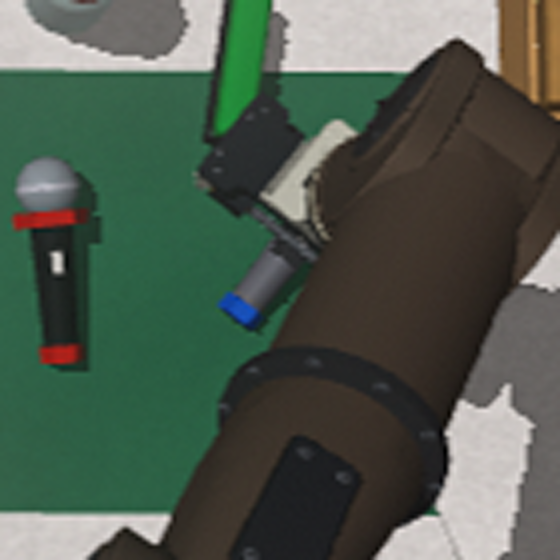

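Request:
play_rows([
  [0.09,-0.03,0.1,0.01,0,0,-1],
  [0.01,-0.005,0.15,0,0,0,-1],
  [0,0,0.1,0,0,0,-1],
  [0,0,0,0,0,0,-1],
])

```text
clock: 1.65
position: [0.5151, -0.4083, 0.0504]
ee_rot: [1.34, -2.836, 0.009]
force: [0.4, -0.5, -0.6]
width: 1.002
```

```bash
python3 -c "
from h import *
plan(.5187,-.3962,.005,.89)"
```

```text
t 1.65 pos [ 0.5151 -0.4083  0.0504] w 1.002 F [ 0.4 -0.5 -0.6] q [ 0.48  0.63  0.16  1.66 -0.12  0.86 -1.57]
world d [ 0.0036  0.0121 -0.0454] frac shift [-0.08   0.034  0.302] frac turn [-0.006 -0.014 -0.015]
```

Request:
play_rows([
  [-0.05,0.02,0,0,0,0,-1],
  [0,0,0,0,0,0,-1],
  [0,0,0,0,0,0,-1],
])

```text
clock: 1.95
position: [0.5174, -0.4028, 0.0525]
ee_rot: [1.336, -2.839, 0.013]
force: [0.0, -0.1, -0.4]
width: 0.997
```

```bash
python3 -c "
from h import *
plan(.5187,-.3962,.005,.89)"
```

```text
t 1.95 pos [ 0.5174 -0.4028  0.0525] w 0.997 F [ 0.  -0.1 -0.4] q [ 0.47  0.63  0.16  1.66 -0.12  0.86 -1.58]
world d [ 0.0013  0.0066 -0.0475] frac shift [-0.042  0.023  0.316] frac turn [-0.011 -0.015 -0.021]
```

Request:
play_rows([
  [-0.042,0.02,0.1,-0.01,-0.015,-0.02,-1],
  [0,0,0.1,0,0,0,-1],
  [0,0,0.06,0,0,0,-1],
  [0,0,0.02,0,0,0,-1],
  [0,0,0,0,0,0,-1],
])

```text
clock: 2.45
position: [0.5201, -0.3946, 0.0071]
ee_rot: [-1.355, 2.833, 0.0]
force: [-0.7, -0.0, -0.1]
width: 0.998
```

```bash
python3 -c "
from h import *
plan(.5187,-.3962,.005,.89)"
```

```text
t 2.45 pos [ 0.5201 -0.3946  0.0071] w 0.998 F [-0.7 -0.  -0.1] q [ 0.47  0.68  0.14  1.69 -0.13  0.78 -1.57]
world d [-0.0014 -0.0016 -0.0021] frac shift [0.014 0.001 0.014] frac turn [-0.001  0.003  0.005]
```

Request:
play_rows([
  [0,0,0.005,0,0,0,1],
  [0,0,0,0,0,0,1],
  [0,0,0,0,0,0,1],
  [0,0,0,0,0,0,1],
  [0,0,0,0,0,0,1],
], force=25)

```text
clock: 2.95
position: [0.5205, -0.3954, 0.0072]
ee_rot: [-1.354, 2.833, -0.002]
force: [-0.3, -0.7, -0.3]
width: 0.611
```

Request:
play_rows([
  [0,0,0,0,0,0,1],
  [0,0,0,0,0,0,1],
  [0,0,-0.1,0,0,0,1],
  [0,0,-0.2,0,0,0,1],
  [0,0,-0.2,0,0,0,1],
])

```text
clock: 3.45
position: [0.5179, -0.3937, 0.0821]
ee_rot: [1.354, -2.833, -0.008]
force: [0.5, -0.2, -1.4]
width: 0.182
```

```bash
python3 -c "
from h import *
plan(.5187,-.3962,.13,.89)
crop('side','pics/g2.png',300,100,460,220,4)"
```

```text
t 3.45 pos [ 0.5179 -0.3937  0.0821] w 0.182 F [ 0.5 -0.2 -1.4] q [ 0.46  0.59  0.16  1.64 -0.11  0.92 -1.58]
world d [ 0.0008 -0.0025  0.0479] frac shift [ 0.01  -0.013 -0.319] frac turn [0.011 0.001 0.004]
```

View pics/g2.png

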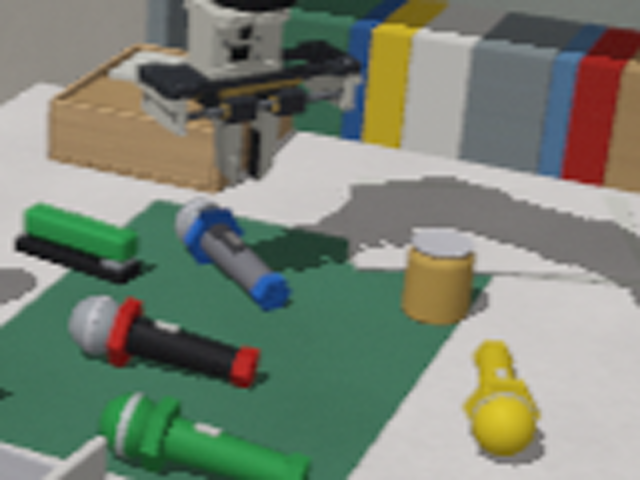

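I lifted before the slow fingers had closed, so nothing was gripped; the picture shows the mic still on the mat at about (235,255). I'll reopen, check whether it shifted, and grip again.

```bash
python3 - <<'E'
from h import *
def b(im):
    m=cv2.inRange(cv2.cvtColor(im,cv2.COLOR_BGR2HSV),(105,120,50),(125,255,255));m[:140]=0;m[185:]=0;m[:,:335]=0;m[:,385:]=0
    n,l,st,c=cv2.connectedComponentsWithStats(m); return [(st[i,4],c[i].round(2)) for i in range(1,n) if st[i,4]>15]
print(b(cv2.imread("pics/side0.png")),b(get_image("side")))
E
```

```text
[(np.int32(75), array([351.33, 157.35])), (np.int32(62), array([367.11, 172.4 ]))] [(np.int32(74), array([351.32, 157.5 ])), (np.int32(62), array([367.11, 172.4 ]))]
```

Request:
play_rows([
  [0,0,0,0,0,0,-1],
  [0,0,0,0,0,0,-1],
  [0,0,0,0,0,0,-1],
  [0,0,0,0,0,0,-1],
  [0,0,0,0,0,0,-1],
])

```text
clock: 4.05
position: [0.52, -0.3952, 0.0863]
ee_rot: [-1.354, 2.833, -0.002]
force: [0.6, 0.2, -0.6]
width: 0.473
```

Request:
play_rows([
  [0,0,0,0,0,0,-1],
  [0,0,0,0,0,0,-1],
  [0,0,0,0,0,0,-1],
  [0,0,0,0,0,0,-1],
  [0,0,0,0,0,0,-1],
])

```text
clock: 4.55
position: [0.5194, -0.3948, 0.085]
ee_rot: [-1.354, 2.834, 0.001]
force: [0.1, -0.3, 0.4]
width: 0.92
```

```bash
python3 -c "
from h import *
plan(.5187,-.3962,.005,.89)
crop('top','pics/g3.png',380,130,520,270,4)"
```

```text
t 4.55 pos [ 0.5194 -0.3948  0.085 ] w 0.92 F [ 0.1 -0.3  0.4] q [ 0.46  0.59  0.16  1.64 -0.11  0.92 -1.58]
world d [-0.0007 -0.0014 -0.08  ] frac shift [ 0.011 -0.003  0.533] frac turn [0.001 0.002 0.003]
```

View pics/g3.png

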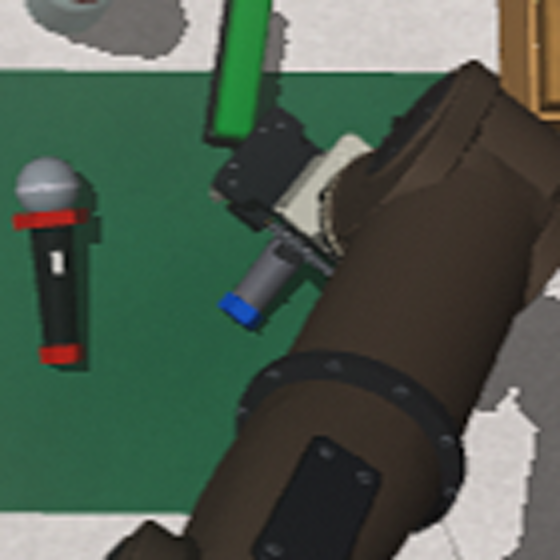

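The blob positions are unchanged and the top view shows the mic where it was. I'll go down again and this time wait for the grip.

Request:
play_rows([
  [0.005,0,0.1,0,0,0,-1],
  [0,0,0.15,0,0,0,-1],
  [0,0,0.12,0,0,0,-1],
  [0,0,0.06,0,0,0,-1],
  [0,0,0,0,0,0,-1],
])

```text
clock: 5.1
position: [0.5186, -0.3954, 0.0156]
ee_rot: [-1.354, 2.834, 0.001]
force: [-0.6, -0.1, 1.0]
width: 0.998
```

Request:
play_rows([
  [0,0,0,0,0,0,-1],
  [0,0,0,0,0,0,-1],
])

```text
clock: 5.3
position: [0.5186, -0.3956, 0.0158]
ee_rot: [-1.354, 2.834, 0.001]
force: [-0.8, 0.6, -0.1]
width: 1.001
```

```bash
python3 -c "
from h import *
plan(.5187,-.3962,.005,.89)"
```

```text
t 5.3 pos [ 0.5186 -0.3956  0.0158] w 1.001 F [-0.8  0.6 -0.1] q [ 0.47  0.67  0.15  1.69 -0.13  0.79 -1.57]
world d [ 0.0001 -0.0006 -0.0108] frac shift [ 0.003 -0.003  0.072] frac turn [0.    0.002 0.003]
```

Request:
play_rows([
  [0,0,0.06,0,0,0,1],
  [0,0,0.01,0,0,0,1],
  [0,0,0,0,0,0,1],
  [0,0,0,0,0,0,1],
  [0,0,0,0,0,0,1],
])

```text
clock: 5.8
position: [0.5199, -0.3964, 0.0064]
ee_rot: [-1.354, 2.832, -0.004]
force: [-0.5, 0.3, -0.1]
width: 0.614
```

Request:
play_rows([
  [0,0,0,0,0,0,1],
  [0,0,0,0,0,0,1],
  [0,0,0,0,0,0,1],
  [0,0,0,0,0,0,1],
])

```text
clock: 6.2
position: [0.5198, -0.3969, 0.0069]
ee_rot: [-1.353, 2.833, -0.005]
force: [-0.8, -0.4, -0.7]
width: 0.271
```

Request:
play_rows([
  [0,0,0,0,0,0,1],
  [0,0,0,0,0,0,1],
])

```text
clock: 6.4
position: [0.5198, -0.3971, 0.0068]
ee_rot: [-1.353, 2.833, -0.006]
force: [0.2, -0.0, -0.2]
width: 0.269
```

Request:
play_rows([
  [0,0,0,0,0,0,1],
  [0,0,-0.06,0,0,0,1],
  [0,0,-0.12,0,0,0,1],
  [0,0,-0.2,0,0,0,1],
  [0,0,-0.2,0,0,0,1],
], force=35)

```text
clock: 6.9
position: [0.5169, -0.3942, 0.093]
ee_rot: [1.354, -2.833, -0.008]
force: [0.5, -0.6, -0.3]
width: 0.009
```

Request:
play_rows([
  [0,0,-0.2,0,0,0,1],
  [0,0,0,0,0,0,1],
])

```text
clock: 7.1
position: [0.5192, -0.3957, 0.1302]
ee_rot: [-1.354, 2.832, -0.002]
force: [-0.0, 0.2, 0.2]
width: 0.001
```

```bash
python3 -c "
from h import *
plan(.5508,.1271,.14,1.463)
crop('side','pics/g4.png',300,60,460,180,4)"
```

```text
t 7.1 pos [ 0.5192 -0.3957  0.1302] w 0.001 F [-0.   0.2  0.2] q [ 0.46  0.54  0.17  1.6  -0.11  1.01 -1.59]
world d [0.0316 0.5228 0.0098] frac shift [-2.845  2.025 -0.066] frac turn [-5.000e-03  1.000e-03 -1.142e+00]
```

View pics/g4.png

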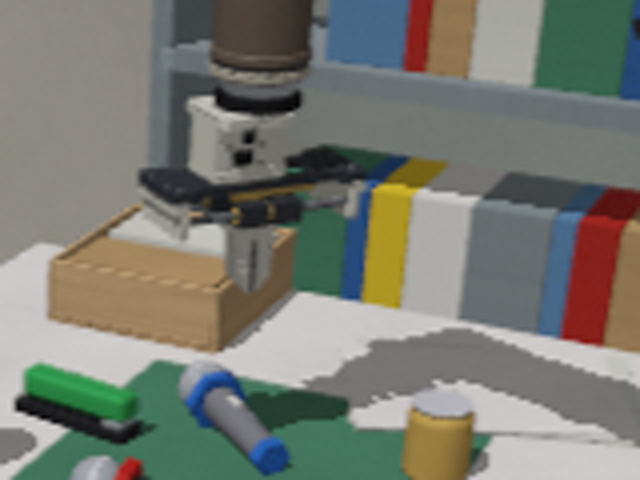

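The fingers closed completely and the picture shows the mic still on the mat, so it slipped out. The width stopped at 0.27, narrower than the 32 mm handle. I'll check whether the mic moved before going again.

```bash
python3 - <<'E'
from h import *
def b(im):
    m=cv2.inRange(cv2.cvtColor(im,cv2.COLOR_BGR2HSV),(105,120,50),(125,255,255));m[:140]=0;m[185:]=0;m[:,:335]=0;m[:,385:]=0
    n,l,st,c=cv2.connectedComponentsWithStats(m); return [(st[i,4],c[i].round(2)) for i in range(1,n) if st[i,4]>15]
im=get_image("side");print(b(im));crop("side","pics/m5.png",335,140,385,185,12,im)
s=cv2.imread("pics/m5.png")
for X in([.5192,-.3957,.1302],[.5192,-.3957,.149]): print(proj("side",X), (proj("side",X)-[300,60]+.5)*4)
E
```

```text
[(np.int32(73), array([352.03, 158.14])), (np.int32(65), array([366.83, 173.51]))]
[360.55807672 138.20559952] [244.23230687 314.82239808]
[360.85829013 133.29554533] [245.43316054 295.18218132]
```

View pics/m5.png

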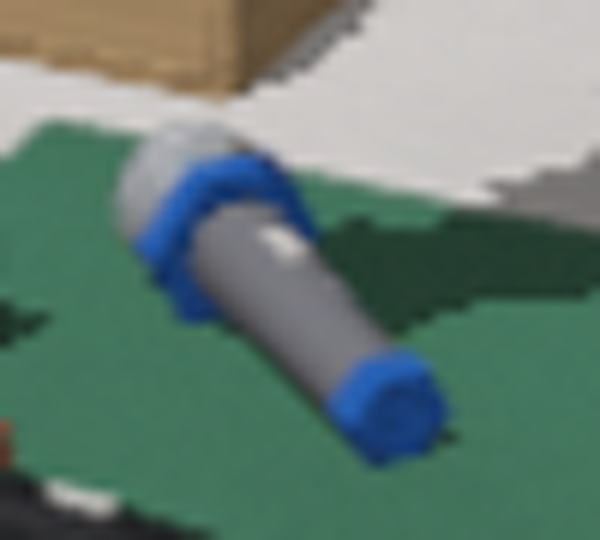

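Request:
play_rows([
  [0,0,0,0,0,0,-1],
  [0,0,0,0,0,0,-1],
  [0,0,0,0,0,0,-1],
  [0,0,0,0,0,0,-1],
  [0,0,0,0,0,0,-1],
])

```text
clock: 7.7
position: [0.5154, -0.3924, 0.1224]
ee_rot: [1.354, -2.83, -0.015]
force: [-0.1, -0.1, -0.6]
width: 0.393
```

Request:
play_rows([
  [0,0,0.1,0,0,0,-1],
  [0,0,0.1,0,0,0,-1],
  [0,0,0.08,0,0,0,-1],
  [0,0,0.05,0,0,0,-1],
  [0,0,0,0,0,0,-1],
])

```text
clock: 8.2
position: [0.5142, -0.3915, 0.0672]
ee_rot: [1.353, -2.829, -0.017]
force: [0.2, 0.2, 0.1]
width: 0.827
```

In the closed-gripper view the fingertips ended near crop row 292, while the reported TCP projects to row 315, about 19 mm lower. I'll check that against a fresh picture.

```bash
python3 - <<'E'
from h import *
im=get_image("side");o=observe();p=o["position"];R=Ro.from_rotvec(o["ee_rot"]).as_matrix()
x0,y0,k=325,110,10
big=cv2.resize(im[y0:y0+60,x0:x0+75],None,fx=k,fy=k,interpolation=cv2.INTER_CUBIC)
w=o["width"]*.046
for dz,c in((0,(0,0,255)),(.0188,(0,255,255))):
  for s in(-w,0,w):
    q=(proj("side",p+R[:,0]*s-R[:,2]*dz)-[x0,y0]+.5)*k;cv2.circle(big,tuple(map(int,q)),4,c,-1)
cv2.imwrite("pics/f6.png",big);print(p,o["width"],o["clock"])
t=get_image("top");crop("top","pics/t6.png",420,150,490,230,8,t)
E
```

```text
[ 0.51432198 -0.3916363   0.06772139] 0.8712463120851234 8.25
```

View pics/f6.png

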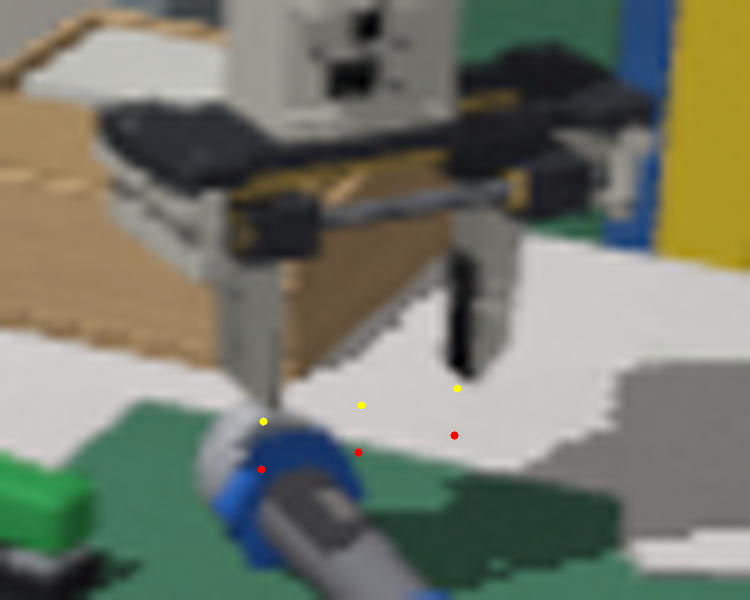

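View pics/t6.png

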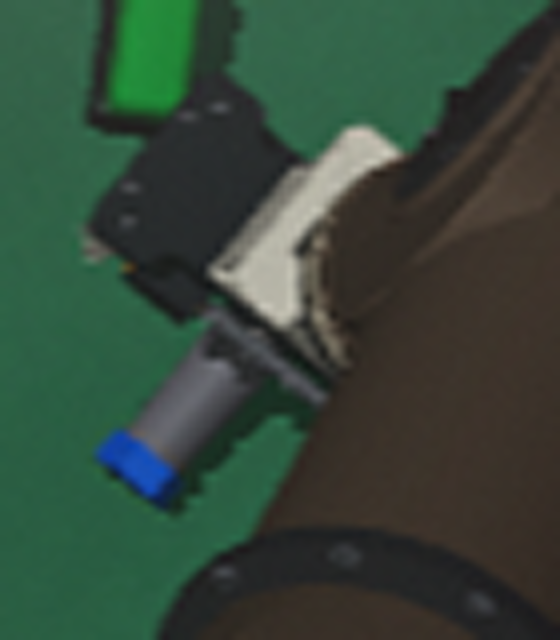

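```bash
python3 - <<'E'
from h import *
o=observe();p=o["position"];R=Ro.from_rotvec(o["ee_rot"]).as_matrix()
for dz in(0,.019,.066,.1,.15): 
  X=p-R[:,2]*dz;print(dz,((proj("top",X)-[420,150]+.5)*8).round(),((proj("side",X)-[325,110]+.5)*10).round())
for s in(-.095,.095):
  X=p-R[:,2]*.08+R[:,0]*s; print(s,((proj("top",X)-[420,150]+.5)*8).round(),((proj("side",X)-[325,110]+.5)*10).round())
E
```

```text
0 [270. 347.] [358. 450.]
0.019 [283. 342.] [361. 402.]
0.066 [316. 330.] [368. 281.]
0.1 [342. 320.] [373. 191.]
0.15 [382. 305.] [380.  55.]
-0.095 [124. 164.] [131. 281.]
0.095 [531. 489.] [599. 208.]
```

The pictures put the real fingertips about 20 mm above the reported TCP, which also explains the 25 mm chord high on the handle. I'll estimate the mic's new pose from the blob shifts, then go lower in small steps while watching the force.

```bash
python3 - <<'E'
from h import *
r=pix("side",352.03,158.14,.03)-pix("side",351.33,157.35,.03); t=pix("side",366.83,173.51,.018)-pix("side",367.11,172.4,.018)
print(r.round(4),t.round(4))
T0=pix("top",439.9,206.6,.018);T1=pix("top",437.06+.0,207.7,.018);print(T0,T1)
hd=np.array([.5791,-.4452,0])+r; tl=np.array([.4756,-.3613,0])+t
u=hd-tl;u/=np.linalg.norm(u);g=tl+.0555*u;print(hd,tl,"grip",g,"yaw",np.arctan2(u[1],u[0]),"jaw",np.arctan2(u[1],u[0])+np.pi/2)
plan(g[0],g[1],.03,np.arctan2(u[1],u[0])+np.pi/2)
E
```

```text
[-0.0053  0.0054  0.    ] [-0.0025  0.009   0.    ]
[ 0.47528195 -0.36191361  0.018     ] [ 0.47168831 -0.35279654  0.018     ]
[ 5.73804965e-01 -4.39769077e-01  1.11022302e-16] [ 0.47308739 -0.3523456   0.        ] grip [ 5.15000339e-01 -3.88726299e-01  4.62011908e-17] yaw -0.7148551387621852 jaw 0.8559411880327114
t 8.3 pos [ 0.5148 -0.392   0.0685] w 0.913 F [0.  0.4 0. ] q [ 0.46  0.6   0.16  1.66 -0.12  0.9  -1.58]
world d [ 0.0002  0.0032 -0.0385] frac shift [-0.017  0.01   0.257] frac turn [0.021 0.    0.073]
```

Request:
play_rows([
  [-0.015,0.01,0.05,0.015,0,0.06,-1],
  [0,0,0.1,0,0,0.01,-1],
  [0,0,0.1,0,0,0,-1],
  [0,0,0.05,0,0,0,-1],
  [0,0,0,0,0,0,-1],
])

```text
clock: 8.8
position: [0.5162, -0.3893, 0.0215]
ee_rot: [-1.3, 2.859, -0.001]
force: [-0.7, 0.2, 0.1]
width: 1.002
```

```bash
python3 - <<'E'
from h import *
plan(.515,-.3887,-.012,.856)
crop("side","pics/f7.png",325,110,400,185,8)
E
```

```text
t 8.8 pos [ 0.5162 -0.3893  0.0215] w 1.002 F [-0.7  0.2  0.1] q [ 0.46  0.66  0.16  1.7  -0.14  0.79 -1.61]
world d [-0.0012  0.0006 -0.0335] frac shift [0.002 0.009 0.224] frac turn [-0.002  0.001 -0.005]
```

View pics/f7.png

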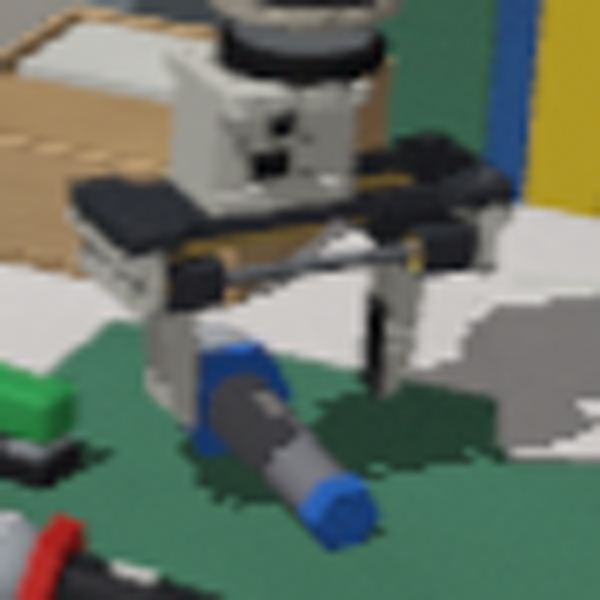

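```bash
python3 - <<'E'
from h import *
X,e=tri((420+88.5/8-.5,150+225.5/8-.5),(325+97.5/10-.5,110+125.5/10-.5));print(X,e)
for a,b in(((88,225),(97,125)),((215,78),(165,100))):
    X,e=tri((420+(a[0]+.5)/8-.5,150+(a[1]+.5)/8-.5),(325+(b[0]+.5)/10-.5,110+(b[1]+.5)/10-.5));
    p=np.array([.5145,-.3918,.068]);R=Ro.from_rotvec([1.353,-2.829,-.017]).as_matrix();print(X,e,"in tool",R.T@(X-p))
t=get_image("top");crop("top","pics/t7.png",410,140,490,220,8,t)
E
```

```text
[ 0.55700935 -0.2842488   0.21875019] 0.03002203153582988
[ 0.55700935 -0.2842488   0.21875019] 0.03002203153582988 in tool [-0.11034421  0.03625678 -0.15036465]
[ 0.58739534 -0.34281431  0.20608804] 0.022304343337017266 in tool [-0.08383142 -0.02430893 -0.13843051]
```

View pics/t7.png

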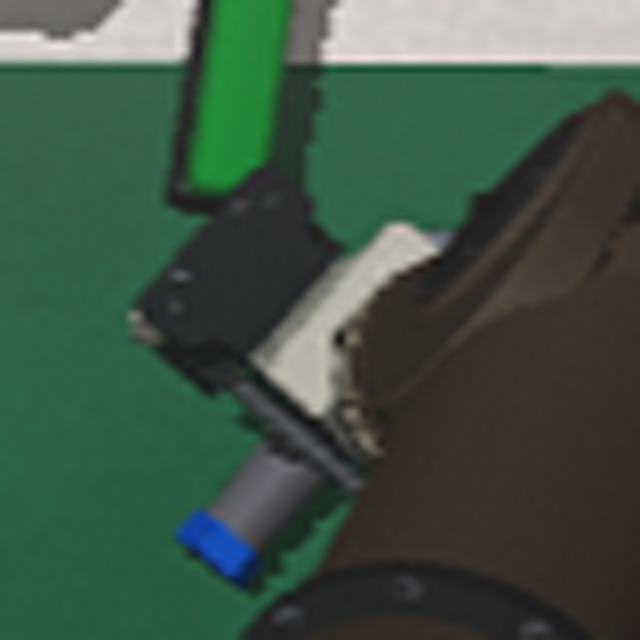

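```bash
python3 - <<'E'
from h import *
for a,b in(((215,78),(103,105)),((92,235),(200,185))):
    X,e=tri((420+(a[0]+.5)/8-.5,150+(a[1]+.5)/8-.5),(325+(b[0]+.5)/10-.5,110+(b[1]+.5)/10-.5));
    p=np.array([.5145,-.3918,.068]);R=Ro.from_rotvec([1.353,-2.829,-.017]).as_matrix();print(X,e,"in tool",R.T@(X-p))
E
```

```text
[ 0.59791585 -0.33964596  0.20247461] 0.000880667975013992 in tool [-0.09290299 -0.03055365 -0.13489692]
[ 0.54150834 -0.29674577  0.19717342] 0.0019725162360988507 in tool [-0.09089498  0.04021548 -0.12872974]
```

The matched body corners triangulate to where they should be horizontally, so the offset is in height only. I'll descend in small steps and watch the force.

Request:
play_rows([
  [0,0,0.08,0,0,0,-1],
  [0,0,0.05,0,0,0,-1],
  [0,0,0,0,0,0,-1],
])

```text
clock: 9.2
position: [0.5177, -0.3905, 0.0029]
ee_rot: [-1.299, 2.857, -0.006]
force: [-0.4, -0.1, 0.8]
width: 0.995
```

Request:
play_rows([
  [0,0,0.04,0,0,0,-1],
  [0,0,0,0,0,0,-1],
])

```text
clock: 9.4
position: [0.5176, -0.3906, -0.0037]
ee_rot: [-1.298, 2.857, -0.006]
force: [-0.4, 0.6, -0.1]
width: 1.002
```

```bash
python3 - <<'E'
from h import *
plan(.515,-.3887,-.012,.856)
crop("side","pics/f8.png",325,110,400,185,8)
E
```

```text
t 9.4 pos [ 0.5176 -0.3906 -0.0037] w 1.002 F [-0.4  0.6 -0.1] q [ 0.47  0.69  0.15  1.72 -0.14  0.74 -1.6 ]
world d [-0.0026  0.0019 -0.0083] frac shift [0.002 0.022 0.055] frac turn [-0.01   0.002 -0.006]
```

View pics/f8.png

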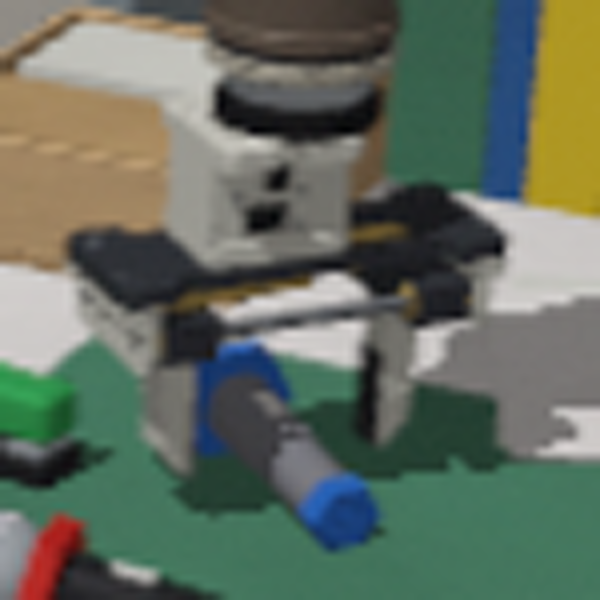

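With the reported z at −4 mm there is still no contact force, which confirms the height offset. I'll go about 10 mm lower, slightly tailward, and grip.

Request:
play_rows([
  [0,0.03,0.04,0,0,0,-1],
  [0,0.01,0.03,0,0,0,-1],
  [0,0,0,0,0,0,-1],
])

```text
clock: 9.75
position: [0.5134, -0.3868, -0.0141]
ee_rot: [-1.298, 2.857, -0.008]
force: [0.4, 0.9, -0.2]
width: 1.001
```

```bash
python3 - <<'E'
from h import *
plan(.515,-.3887,-.014,.856)
crop("side","pics/f9.png",325,110,400,185,8)
E
```

```text
t 9.75 pos [ 0.5134 -0.3868 -0.0141] w 1.001 F [ 0.4  0.9 -0.2] q [ 0.47  0.69  0.15  1.74 -0.14  0.71 -1.6 ]
world d [ 0.0016 -0.0019  0.0001] frac shift [ 0.003 -0.017 -0.001] frac turn [-0.013  0.003 -0.006]
```

View pics/f9.png

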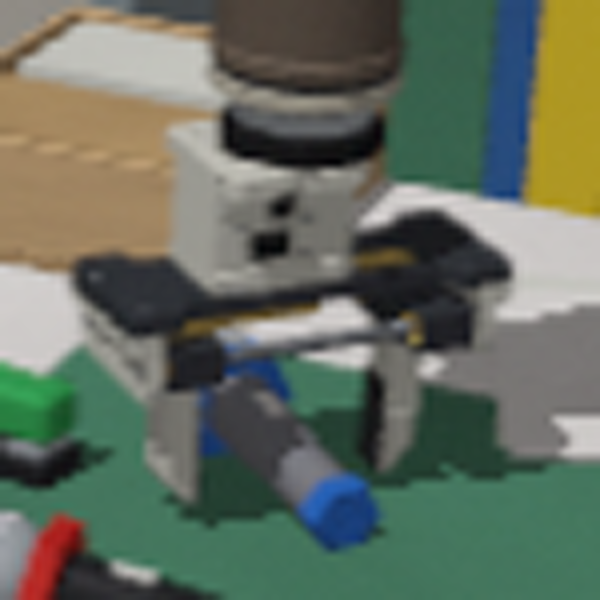

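Request:
play_rows([
  [0,0,0,0,0,0,1],
  [0,0,0,0,0,0,1],
  [0,0,0,0,0,0,1],
  [0,0,0,0,0,0,1],
  [0,0,0,0,0,0,1],
], force=30)

```text
clock: 10.3
position: [0.514, -0.3873, -0.0133]
ee_rot: [-1.298, 2.856, -0.01]
force: [0.5, 0.2, -0.1]
width: 0.615
```

Request:
play_rows([
  [0,0,0,0,0,0,1],
  [0,0,0,0,0,0,1],
  [0,0,0,0,0,0,1],
  [0,0,0,0,0,0,1],
  [0,0,0,0,0,0,1],
])

```text
clock: 10.8
position: [0.5137, -0.3876, -0.0132]
ee_rot: [-1.297, 2.857, -0.01]
force: [0.5, 0.3, -0.5]
width: 0.336
```

Request:
play_rows([
  [0,0,-0.05,0,0,0,1],
  [0,0,-0.1,0,0,0,1],
  [0,0,-0.1,0,0,0,1],
  [0,0,0,0,0,0,1],
])

```text
clock: 11.2
position: [0.5131, -0.3869, 0.0272]
ee_rot: [-1.298, 2.857, -0.008]
force: [1.0, 0.3, -1.5]
width: 0.335
```

Width 0.335 (31 mm) and about −1.5 N in z: the mic is held. I'll lift and carry it.

Request:
play_rows([
  [0,0,-0.2,0,0,0,1],
  [0,0,-0.25,0,0,0,1],
  [0,0,-0.2,0,0,0,1],
  [0,0,-0.05,0,0,0,1],
])

```text
clock: 11.6
position: [0.5116, -0.3856, 0.1357]
ee_rot: [-1.299, 2.858, -0.006]
force: [0.7, -0.1, -2.6]
width: 0.339
```

```bash
python3 - <<'E'
from h import *
plan(.530,.129,.13,1.463)
crop("side","pics/f10.png",300,60,460,180,4)
E
```

```text
t 11.6 pos [ 0.5116 -0.3856  0.1357] w 0.339 F [ 0.7 -0.1 -2.6] q [ 0.44  0.52  0.19  1.63 -0.11  1.   -1.63]
world d [ 0.0184  0.5146 -0.0057] frac shift [-2.665  2.164  0.032] frac turn [-0.009 -0.    -1.22 ]
```

View pics/f10.png

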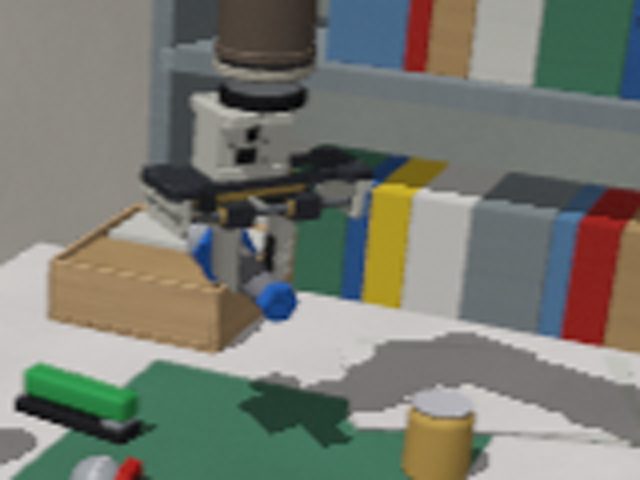

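Request:
play_rows([
  [-0.16,0.13,0,0,0,-0.08,1],
  [-0.235,0.185,0,0,0,-0.12,1],
  [-0.25,0.165,0,0,0,-0.12,1],
  [-0.26,0.15,0,0,0,-0.12,1],
  [-0.265,0.135,0,0,0,-0.12,1],
])

```text
clock: 12.15
position: [0.5126, -0.1764, 0.1284]
ee_rot: [1.68, -2.65, 0.006]
force: [0.6, -0.8, -2.7]
width: 0.335
```

```bash
python3 -c "
from h import *
plan(.530,.129,.13,1.463)"
```

```text
t 12.15 pos [ 0.5126 -0.1764  0.1284] w 0.335 F [ 0.6 -0.8 -2.7] q [ 0.17  0.38  0.08  1.87 -0.03  0.89 -1.75]
world d [0.0174 0.3054 0.0016] frac shift [-1.891  0.764 -0.022] frac turn [ 0.001 -0.012 -0.666]
```

Request:
play_rows([
  [-0.28,0.11,-0.01,0,0,-0.12,1],
  [-0.28,0.095,-0.01,0,0,-0.12,1],
  [-0.28,0.08,-0.01,0,0,-0.12,1],
  [-0.29,0.06,-0.01,0,0,-0.12,1],
  [-0.25,0.04,0,0,0,-0.06,1],
])

```text
clock: 12.65
position: [0.5169, 0.0493, 0.1263]
ee_rot: [2.034, -2.38, -0.006]
force: [0.4, -0.5, -3.5]
width: 0.338
```

```bash
python3 -c "
from h import *
plan(.530,.129,.13,1.463)"
```

```text
t 12.65 pos [0.5169 0.0493 0.1263] w 0.338 F [ 0.4 -0.5 -3.5] q [-0.16  0.36 -0.05  1.91  0.03  0.89 -1.95]
world d [0.0131 0.0797 0.0037] frac shift [-0.538 -0.003 -0.028] frac turn [ 0.021 -0.011 -0.098]
```

Request:
play_rows([
  [-0.2,0,-0.02,0.01,-0.01,-0.05,1],
  [-0.15,0,0,0,0,-0.02,1],
  [-0.05,0,0,0,0,0,1],
  [0,0,0,0,0,0,1],
])

```text
clock: 13.05
position: [0.5208, 0.1184, 0.1236]
ee_rot: [2.093, -2.332, -0.017]
force: [0.1, -0.7, -2.8]
width: 0.338
```

```bash
python3 -c "
from h import *
plan(.530,.129,.011,1.463)
crop('top','pics/d1.png',230,90,370,230,4)
crop('side','pics/d2.png',190,100,340,220,4.5)"
```

```text
t 13.05 pos [0.5208 0.1184 0.1236] w 0.338 F [ 0.1 -0.7 -2.8] q [-0.26  0.38 -0.08  1.88  0.03  0.9  -2.03]
world d [ 0.0092  0.0106 -0.1126] frac shift [-0.077 -0.064  0.75 ] frac turn [ 0.027  0.001 -0.   ]
```

View pics/d1.png

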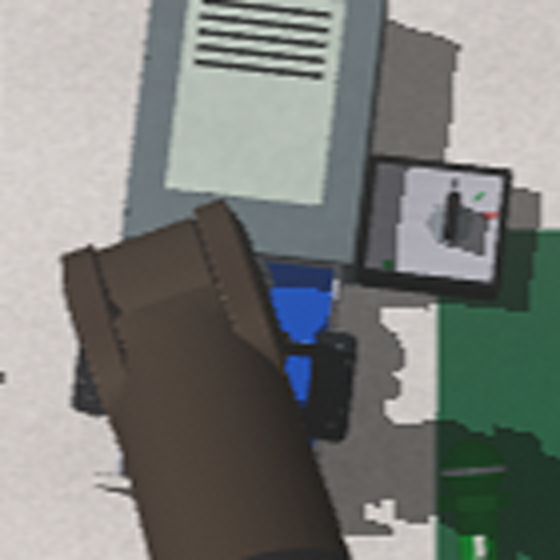

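View pics/d2.png

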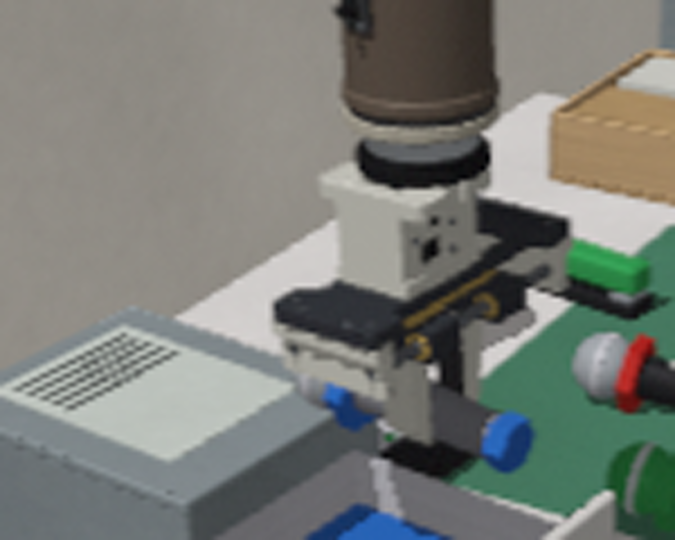

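```bash
cat >> h.py <<'E'
C=np.array([.7437,.1062]);YW=-.108
def toc(X):
    c,s=np.cos(YW),np.sin(YW);d=np.asarray(X)[:2]-C;return np.array([c*d[0]+s*d[1],-s*d[0]+c*d[1]])
def fromc(x,y):
    c,s=np.cos(YW),np.sin(YW);return C+[c*x-s*y,s*x+c*y]
E
python3 - <<'E'
from h import *
im=get_image("side")
m=cv2.inRange(cv2.cvtColor(im,cv2.COLOR_BGR2HSV),(105,120,50),(125,255,255));m[:180]=0;m[205:]=0;m[:,:255]=0;m[:,315:]=0
n,l,st,c=cv2.connectedComponentsWithStats(m);print([(st[i],c[i]) for i in range(1,n) if st[i,4]>10])
p=observe()["position"];print("TCP in case",toc(p),p)
X=pix("side",302.5,197.4,.155);print(X,"tail ring case",toc(X))
print("goal TCP",fromc(-.194-.005-.021,0))
E
```

```text
[(array([262, 185,  11,  10,  58], dtype=int32), array([266.46551724, 190.05172414])), (array([297, 191,  12,  14, 110], dtype=int32), array([302.34545455, 197.37272727]))]
TCP in case [-0.22222546 -0.01440253] [0.52121685 0.1158351  0.12414259]
[0.46946482 0.12010873 0.155     ] tail ring case [-0.27413662 -0.01573217]
goal TCP [0.52498179 0.12991384]
```

Request:
play_rows([
  [-0.08,-0.015,0.05,0.02,0,0,1],
  [0,0,0.08,0,0,0,1],
  [0,0,0.05,0,0,0,1],
  [0,0,0,0,0,0,1],
])

```text
clock: 13.6
position: [0.525, 0.1245, 0.0943]
ee_rot: [2.086, -2.346, -0.001]
force: [-0.6, -0.0, -2.1]
width: 0.341
```

```bash
python3 -c "
from h import *
plan(.525,.130,.011,1.463);print(toc(observe()['position']))"
```

```text
t 13.6 pos [0.525  0.1245 0.0943] w 0.341 F [-0.6 -0.  -2.1] q [-0.27  0.42 -0.08  1.9   0.04  0.82 -2.06]
world d [ 0.      0.0055 -0.0833] frac shift [-0.038  0.003  0.555] frac turn [ 0.004 -0.003 -0.019]
[-0.21940251 -0.00540364]
```

Request:
play_rows([
  [-0.035,0,0.05,0,0,-0.015,1],
  [0,0,0.1,0,0,0,1],
  [0,0,0.08,0,0,0,1],
  [0,0,0,0,0,0,1],
])

```text
clock: 14.0
position: [0.5258, 0.13, 0.0574]
ee_rot: [2.095, -2.337, -0.001]
force: [0.1, 0.4, -2.9]
width: 0.336
```

```bash
python3 -c "
from h import *
plan(.525,.130,.011,1.463);print(toc(observe()['position']))
crop('side','pics/d3.png',190,100,340,260,4)"
```

```text
t 14.0 pos [0.5258 0.13   0.0574] w 0.336 F [ 0.1  0.4 -2.9] q [-0.28  0.47 -0.08  1.93  0.05  0.74 -2.07]
world d [-0.0008  0.     -0.0464] frac shift [-0.     0.004  0.309] frac turn [ 0.004 -0.003 -0.003]
[-2.19222069e-01  1.51568401e-04]
```

View pics/d3.png

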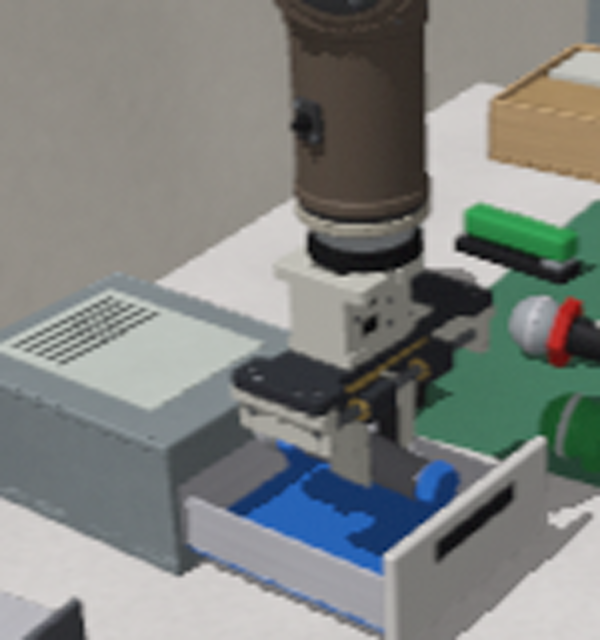

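Request:
play_rows([
  [0,0,0.08,0,0,0,1],
  [0,0,0.1,0,0,0,1],
  [0,0,0.05,0,0,0,1],
  [0,0,0,0,0,0,1],
])

```text
clock: 14.45
position: [0.5276, 0.1306, 0.0227]
ee_rot: [-2.096, 2.339, -0.002]
force: [-0.2, 0.9, -2.0]
width: 0.334
```

```bash
python3 -c "
from h import *
plan(.525,.130,.009,1.463);print(toc(observe()['position']))"
```

```text
t 14.45 pos [0.5276 0.1306 0.0227] w 0.334 F [-0.2  0.9 -2. ] q [-0.29  0.53 -0.07  1.95  0.06  0.66 -2.08]
world d [-0.0026 -0.0006 -0.0137] frac shift [0.006 0.017 0.091] frac turn [-0.003 -0.    -0.003]
[-0.21750549  0.00092595]
```

Request:
play_rows([
  [0,0.015,0.06,0,0,0,1],
  [0,0,0.01,0,0,0,1],
  [0,0,0,0,0,0,1],
])

```text
clock: 14.75
position: [0.5257, 0.131, 0.0119]
ee_rot: [-2.095, 2.338, -0.002]
force: [0.4, 0.1, -1.9]
width: 0.335
```

```bash
python3 -c "
from h import *
plan(.525,.130,.009,1.463)
crop('side','pics/d4.png',190,140,340,260,4)"
```

```text
t 14.75 pos [0.5257 0.131  0.0119] w 0.335 F [ 0.4  0.1 -1.9] q [-0.29  0.54 -0.07  1.97  0.06  0.64 -2.09]
world d [-0.0007 -0.001  -0.0029] frac shift [0.007 0.004 0.02 ] frac turn [-0.005  0.001 -0.003]
```

View pics/d4.png

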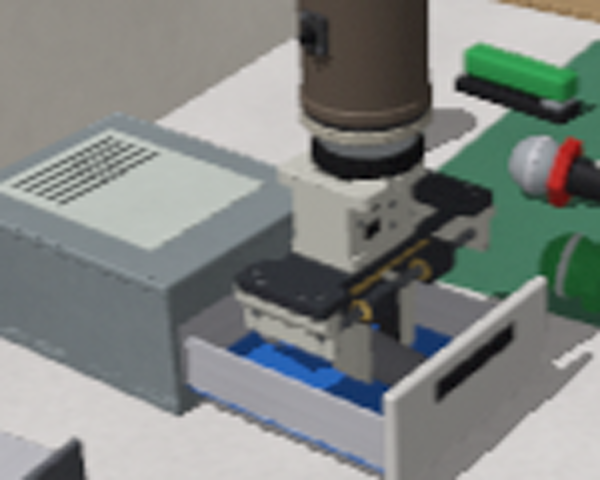

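Request:
play_rows([
  [0,0,0.025,0,0,0,1],
  [0,0,0,0,0,0,1],
])

```text
clock: 15.0
position: [0.5265, 0.1312, 0.009]
ee_rot: [-2.094, 2.337, -0.003]
force: [-0.3, 0.6, -0.6]
width: 0.341
```

Request:
play_rows([
  [0,0,0,0,0,0,-0.3],
  [0,0,0,0,0,0,-0.3],
  [0,0,0,0,0,0,-0.3],
  [0,0,0,0,0,0,-0.3],
  [0,0,0,0,0,0,-0.3],
])

```text
clock: 15.5
position: [0.5277, 0.1316, 0.0098]
ee_rot: [-2.093, 2.335, -0.005]
force: [0.1, 0.3, -0.2]
width: 0.644
```

Request:
play_rows([
  [0,0,-0.05,0,0,0,-0.3],
  [0,0,-0.1,0,0,0,-0.3],
  [0,0,-0.2,0,0,0,-0.3],
  [0,0,-0.25,0,0,0,-0.3],
  [0,0,-0.2,0,0,0,-0.3],
])

```text
clock: 16.0
position: [0.5237, 0.1305, 0.1313]
ee_rot: [2.095, -2.338, -0.001]
force: [0.5, -0.6, 0.1]
width: 0.645
```

```bash
python3 -c "
from h import *
plan(.37,.147,.15,1.463)
crop('side','pics/d5.png',190,140,340,260,4)"
```

```text
t 16.0 pos [0.5237 0.1305 0.1313] w 0.645 F [ 0.5 -0.6  0.1] q [-0.28  0.38 -0.08  1.86  0.04  0.91 -2.06]
world d [-0.1537  0.0165  0.0187] frac shift [ 0.003  1.031 -0.123] frac turn [ 0.004 -0.003 -0.003]
```

View pics/d5.png

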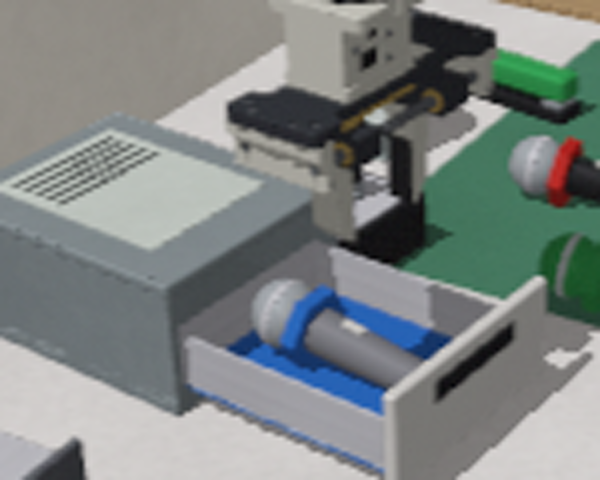

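The picture shows the mic lying lengthwise in the drawer, head inward at about (280,300). Next I'll close the fingers and go round to the front panel.

Request:
play_rows([
  [0,0.15,0,0,0,0,1],
  [0,0.25,0,0,0,0,1],
  [0,0.22,0,0,0,0,1],
  [0,0.1,0,0,0,0,1],
  [0,0,0,0,0,0,1],
], force=10)

```text
clock: 16.55
position: [0.4179, 0.1439, 0.1397]
ee_rot: [-2.087, 2.332, -0.009]
force: [-0.0, 1.5, 0.9]
width: 0.263
```

```bash
python3 -c "
from h import *
print(toc(observe()['position']));g=fromc(-.345,0);print(g)
plan(g[0],g[1],.048,1.463)"
```

```text
[-0.32796561  0.00231508]
[0.40071009 0.14338761]
t 16.55 pos [0.4179 0.1439 0.1397] w 0.263 F [-0.   1.5  0.9] q [-0.35  0.21 -0.12  2.08  0.04  0.83 -2.18]
world d [-0.0172 -0.0005 -0.0917] frac shift [0.019 0.121 0.61 ] frac turn [-0.025  0.01  -0.005]
```

Request:
play_rows([
  [0.01,0.08,0,-0.02,0.01,0,1],
  [0,0.03,0.05,0,0,0,1],
  [0,0,0.15,0,0,0,1],
  [0,0,0.15,0,0,0,1],
  [0,0,0.05,0,0,0,1],
])

```text
clock: 17.05
position: [0.4039, 0.1449, 0.0787]
ee_rot: [-2.089, 2.338, -0.005]
force: [-0.2, 0.9, -0.5]
width: 0.006
```

Request:
play_rows([
  [0,0,0,0,0,0,1],
])

```text
clock: 17.15
position: [0.4034, 0.1445, 0.0776]
ee_rot: [-2.09, 2.339, -0.004]
force: [-0.2, -0.2, 1.1]
width: 0.004
```

```bash
python3 -c "
from h import *
print(toc(observe()['position']));g=fromc(-.345,0)
plan(g[0],g[1],.048,1.463)
crop('side','pics/p1.png',190,140,360,270,4)"
```

```text
[-0.34239779  0.00137564]
t 17.15 pos [0.4034 0.1445 0.0776] w 0.004 F [-0.2 -0.2  1.1] q [-0.37  0.29 -0.12  2.18  0.06  0.67 -2.22]
world d [-0.0027 -0.0011 -0.0296] frac shift [0.01  0.018 0.198] frac turn [-0.01   0.003 -0.009]
```

View pics/p1.png

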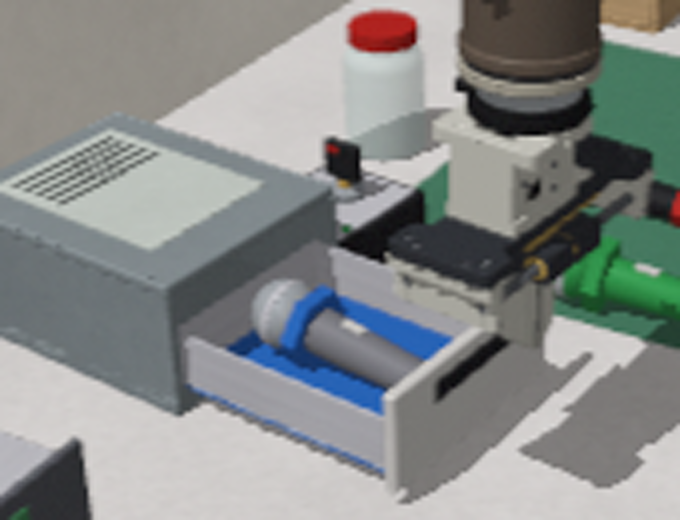

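Request:
play_rows([
  [0.01,0.02,0.1,-0.01,0,-0.01,1],
  [0,0,0.07,0,0,0,1],
  [0,0,0,0,0,0,1],
])

```text
clock: 17.5
position: [0.4028, 0.1442, 0.0537]
ee_rot: [-2.095, 2.335, -0.0]
force: [-0.0, 0.5, 0.5]
width: 0.005
```

```bash
python3 -c "
from h import *
print(toc(observe()['position']));g=fromc(-.345,0)
plan(g[0],g[1],.048,1.463)
crop('side','pics/p2.png',240,160,360,260,6)"
```

```text
[-0.34303363  0.00106249]
t 17.5 pos [0.4028 0.1442 0.0537] w 0.005 F [-0.   0.5  0.5] q [-0.37  0.33 -0.12  2.2   0.07  0.61 -2.22]
world d [-0.0021 -0.0008 -0.0057] frac shift [0.007 0.013 0.038] frac turn [-0.007  0.007 -0.001]
```

View pics/p2.png

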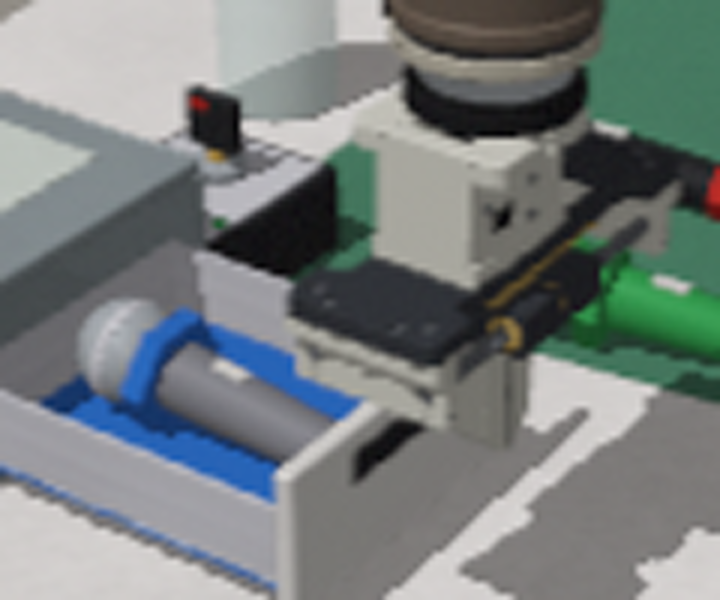

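Request:
play_rows([
  [0,-0.05,0.01,0,0,0,1],
  [0,-0.08,0.01,0,0,0,1],
  [0,-0.06,0,0,0,0,1],
  [0,-0.04,0,0,0,0,1],
])

```text
clock: 17.95
position: [0.4409, 0.1409, 0.0528]
ee_rot: [-2.094, 2.332, -0.002]
force: [-2.1, 0.0, -0.9]
width: 0.013
```

```bash
python3 -c "
from h import *
print(toc(observe()['position']));g=fromc(-.122,0)
plan(g[0],g[1],.05,1.463)"
```

```text
[-0.30480389  0.00185026]
t 17.95 pos [0.4409 0.1409 0.0528] w 0.013 F [-2.1  0.  -0.9] q [-0.34  0.38 -0.11  2.13  0.07  0.63 -2.17]
world d [ 0.1815 -0.0215 -0.0028] frac shift [ 0.013 -1.219  0.026] frac turn [-0.011  0.009  0.   ]
```

Contact at about −2 N, close to where I expected it. I'll keep pushing.

Request:
play_rows([
  [0,-0.07,0,0,0,0,1],
  [0,-0.09,0,0,0,0,1],
  [0,-0.1,0,0,0,0,1],
  [0,-0.1,0,0,0,0,1],
  [0,-0.1,0,0,0,0,1],
])

```text
clock: 18.45
position: [0.5134, 0.1329, 0.0529]
ee_rot: [-2.096, 2.333, 0.001]
force: [-2.0, 0.5, 0.3]
width: 0.005
```

```bash
python3 -c "
from h import *
print(toc(observe()['position']));g=fromc(-.122,0)
plan(g[0],g[1],.05,1.463)"
```

```text
[-0.23182574  0.00169935]
t 18.45 pos [0.5134 0.1329 0.0529] w 0.005 F [-2.   0.5  0.3] q [-0.28  0.46 -0.1   1.97  0.06  0.71 -2.09]
world d [ 0.109  -0.0135 -0.0029] frac shift [ 0.012 -0.732  0.021] frac turn [-0.006  0.009  0.002]
```

Request:
play_rows([
  [0.003,-0.1,0,0,0,0,1],
  [0.003,-0.1,0,0,0,0,1],
  [0,-0.1,0,0,0,0,1],
  [0,-0.08,0,0,0,0,1],
  [0,-0.06,0,0,0,0,1],
])

```text
clock: 18.95
position: [0.5865, 0.1242, 0.0528]
ee_rot: [-2.094, 2.333, 0.001]
force: [-1.6, 1.6, 0.8]
width: 0.004
```

```bash
python3 -c "
from h import *
print(toc(observe()['position']));g=fromc(-.122,0)
plan(g[0],g[1],.05,1.463)
crop('side','pics/p3.png',170,120,330,250,4)"
```

```text
[-0.1582384   0.00095408]
t 18.95 pos [0.5865 0.1242 0.0528] w 0.004 F [-1.6  1.6  0.8] q [-0.23  0.55 -0.09  1.8   0.06  0.79 -2.03]
world d [ 0.0359 -0.0049 -0.0028] frac shift [ 0.007 -0.242  0.019] frac turn [-0.008  0.011  0.001]
```

View pics/p3.png

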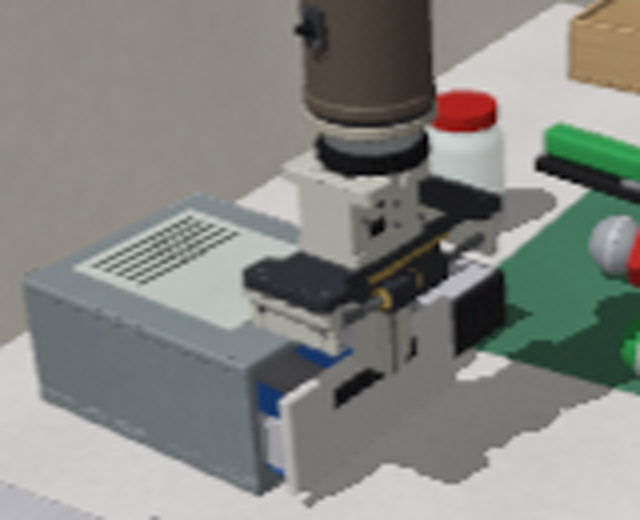

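Request:
play_rows([
  [0,-0.05,0,0,0,0,1],
  [0,-0.05,0,0,0,0,1],
  [0,-0.05,0,0,0,0,1],
  [0,-0.05,0,0,0,0,1],
])

```text
clock: 19.4
position: [0.6118, 0.121, 0.052]
ee_rot: [2.097, -2.334, -0.014]
force: [-42.9, 2.0, 31.3]
width: 0.004
```

Request:
play_rows([
  [0,-0.04,0,0,0,0,1],
  [0,-0.04,0,0,0,0,1],
])

```text
clock: 19.6
position: [0.6107, 0.1213, 0.0508]
ee_rot: [2.088, -2.315, -0.038]
force: [-23.3, 1.5, 18.2]
width: 0.007
```

```bash
python3 -c "
from h import *
print(toc(observe()['position']));g=fromc(-.122,0)
plan(g[0],g[1],.05,1.463)"
```

```text
[-0.13384574  0.00064175]
t 19.6 pos [0.6107 0.1213 0.0508] w 0.007 F [-23.3   1.5  18.2] q [-0.21  0.61 -0.09  1.7   0.05  0.87 -2.  ]
world d [ 0.0117 -0.0019 -0.0008] frac shift [ 0.005 -0.079  0.003] frac turn [ 0.067 -0.002  0.009]
```

A hard stop gave −43 N. I'll back off at once and check whether the drawer is really shut.

Request:
play_rows([
  [0,0.05,0,0,0,0,1],
  [0,0.15,0,0,0,0,1],
  [0,0.2,0,0,0,0,1],
  [0,0.2,-0.1,0,0,0,1],
  [0,0.1,-0.15,0,0,0,1],
])

```text
clock: 20.1
position: [0.5056, 0.1308, 0.0901]
ee_rot: [2.085, -2.315, -0.037]
force: [0.6, 0.1, 0.3]
width: 0.004
```

```bash
python3 -c "
from h import *
print(observe()['position'],observe()['ee_rot'],observe()['force'])
crop('side','pics/p4.png',170,150,310,260,5)
crop('top','pics/p5.png',250,70,370,230,3.7)"
```

```text
[0.5055807  0.13077099 0.09006366] [ 2.08523821 -2.31512161 -0.03721119] [0.63894385 0.09146352 0.27939408]
```

View pics/p4.png

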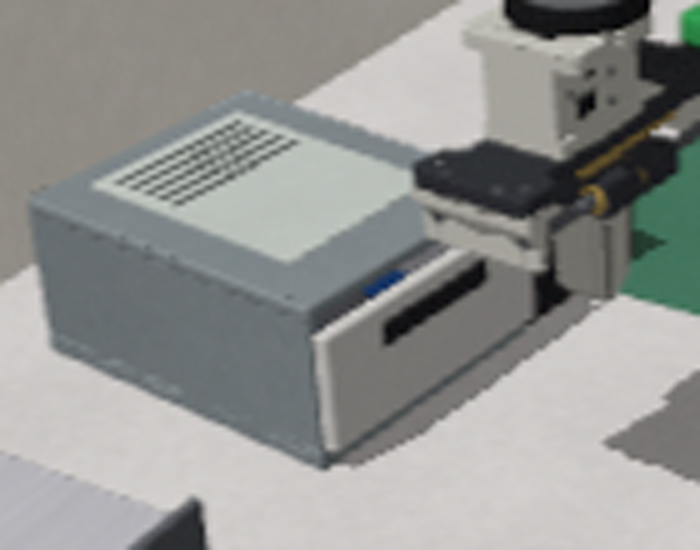

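View pics/p5.png

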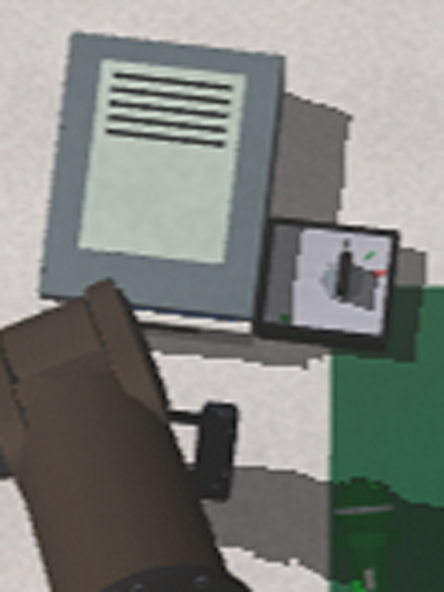

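```bash
python3 - <<'E'
from h import *
for n,p in(("outer TL",(322,345)),("mid edge of face",(418,278))):
    X=pix("side",170+(p[0]+.5)/5-.5,150+(p[1]+.5)/5-.5,.09);print(n,toc(X))
# overlay hypotheses of face top edge & panel for -.112,-.118,-.122,-.128
im=get_image("side");k=8;x0,y0=225,195
big=cv2.resize(im[y0:y0+55,x0:x0+70],None,fx=k,fy=k,interpolation=cv2.INTER_CUBIC)
clean=big.copy()
for f,c in((-.112,(0,0,255)),(-.122,(0,255,0)),(-.130,(255,0,255))):
    q=[(proj("side",np.r_[fromc(f,y),z])-[x0,y0]+.5)*k for y,z in((.089,.014),(.089,.09),(-.089,.09))]
    cv2.polylines(big,[np.int32(q)],False,c,1)
cv2.imwrite("pics/p6.png",np.vstack([clean[:],big])[:, :])
print(big.shape)
E
```

```text
outer TL [-0.12314773  0.08920929]
mid edge of face [-0.11863768  0.00656365]
(440, 560, 3)
```

View pics/p6.png

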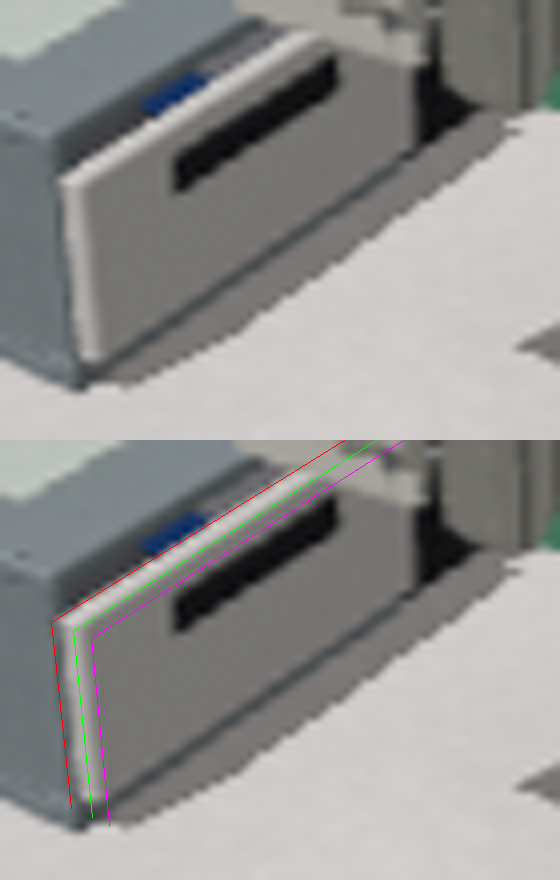

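The push travelled about 175 mm and the panel face sits near −0.123 in case x, which is its back against the case front, so I take the drawer as shut. Now the key: I'll check geometry and clearances, and plan a half-turn of the tool to keep joint 7 in range.

```bash
python3 - <<'E'
from h import *
t=get_image("top")
hsv=cv2.cvtColor(t,cv2.COLOR_BGR2HSV);m=cv2.inRange(hsv,(0,150,100),(8,255,255))|cv2.inRange(hsv,(174,150,100),(180,255,255));m[:100]=0;m[150:]=0
n,l,st,c=cv2.connectedComponentsWithStats(m)
for i in range(1,n):
    if st[i,4]>20: print(st[i],c[i],pix("top",*c[i],.12))
k=np.array([.6645,-.047]);print("key case",toc(k))
plan(.55,.03,.16,1.463)
E
```

```text
[391 110  20  20 309] [401.02912621 119.36893204] [ 0.73316269 -0.22322733  0.12      ]
key case [-0.0622251  -0.16084439]
t 20.3 pos [0.5095 0.1309 0.0911] w 0.008 F [ 0.1  0.2 -0.2] q [-0.26  0.42 -0.11  1.91  0.04  0.84 -2.07]
world d [ 0.0405 -0.1009  0.0689] frac shift [ 0.641 -0.326 -0.468] frac turn [ 0.06  -0.002  0.005]
```

Request:
play_rows([
  [0,0,-0.15,0.05,0,0,-0.2],
  [0,0,-0.2,0,0,-0.29,-0.2],
  [0,0,-0.1,0,0,-0.29,-0.2],
  [0,0,0,0,0,-0.29,-0.2],
  [0,0,0,0,0,-0.29,-0.2],
])

```text
clock: 20.8
position: [0.5149, 0.1291, 0.1572]
ee_rot: [2.69, -1.615, -0.004]
force: [1.5, -0.1, 0.0]
width: 0.388
```

Request:
play_rows([
  [0,0,0,0,0,-0.29,-0.2],
  [0,0,0,0,0,-0.29,-0.2],
  [0,0,0,0,0,-0.29,-0.2],
  [0,0,0,0,0,-0.29,-0.2],
  [0,0,0,0,0,-0.29,-0.2],
])

```text
clock: 21.3
position: [0.5202, 0.1272, 0.1529]
ee_rot: [3.096, -0.518, -0.007]
force: [0.1, -0.6, -0.7]
width: 0.599
```

Request:
play_rows([
  [0,0,0,0,0,-0.29,-0.2],
  [0,0,0,0,0,-0.29,-0.2],
  [0,0,0,0,0,-0.29,-0.2],
  [0,0,0,0,0,-0.29,-0.2],
  [0,0,0,0,0,-0.29,-0.2],
])

```text
clock: 21.8
position: [0.5249, 0.125, 0.1478]
ee_rot: [-3.071, -0.652, 0.011]
force: [-0.2, 0.9, -0.4]
width: 0.602
```

```bash
python3 - <<'E'
from h import *
plan(.6645,-.047,.12,1.463)
E
```

```text
t 21.8 pos [0.5249 0.125  0.1478] w 0.602 F [-0.2  0.9 -0.4] q [ 0.09  0.42 -0.56  1.81  0.26  0.99 -0.16]
world d [ 0.1396 -0.172  -0.0278] frac shift [0.386 1.427 0.177] frac turn [-0.014  0.008 -2.09 ]
```

Request:
play_rows([
  [0.04,0.2,0,0,0,-0.29,-0.2],
  [0.02,0.28,0,0,0,-0.29,-0.2],
  [-0.02,0.28,0,0,0,-0.29,-0.2],
  [-0.06,0.24,0,0,0,-0.29,-0.2],
  [-0.07,0.18,0,0,0,-0.29,-0.2],
])

```text
clock: 22.3
position: [0.6377, -0.0229, 0.1415]
ee_rot: [-2.614, -1.723, 0.006]
force: [0.1, -0.2, 0.1]
width: 0.598
```

```bash
python3 - <<'E'
from h import *
plan(.6645,-.047,.12,1.463)
E
```

```text
t 22.3 pos [ 0.6377 -0.0229  0.1415] w 0.598 F [ 0.1 -0.2  0.1] q [ 0.38  0.61 -0.67  1.56  0.4   1.12  0.79]
world d [ 0.0268 -0.0241 -0.0215] frac shift [-0.078  0.229  0.141] frac turn [-0.021 -0.009 -0.595]
```

Request:
play_rows([
  [-0.03,0.09,0,-0.01,0,-0.25,-0.2],
  [-0.03,0.06,0,-0.01,0,-0.2,-0.2],
  [0,0,0,0,0,-0.1,-0.2],
  [0,0,0,0,0,0,-0.2],
])

```text
clock: 22.7
position: [0.6612, -0.0513, 0.1336]
ee_rot: [-2.356, -2.069, -0.003]
force: [0.2, 0.6, -0.4]
width: 0.598
```

```bash
python3 - <<'E'
from h import *
plan(.6645,-.047,.12,1.463)
E
```

```text
t 22.7 pos [ 0.6612 -0.0513  0.1336] w 0.598 F [ 0.2  0.6 -0.4] q [ 0.44  0.67 -0.72  1.51  0.46  1.15  1.07]
world d [ 0.0033  0.0043 -0.0136] frac shift [0.03  0.018 0.091] frac turn [-0.006 -0.011 -0.044]
```

Request:
play_rows([
  [0.03,0.018,0,-0.006,-0.01,-0.04,-0.2],
  [0,0,0,0,0,0,-0.2],
  [0,0,0,0,0,0,-0.2],
])

```text
clock: 23.0
position: [0.665, -0.0472, 0.1317]
ee_rot: [-2.342, -2.092, 0.0]
force: [0.2, -1.2, -0.9]
width: 0.601
```

```bash
python3 - <<'E'
from h import *
plan(.6645,-.047,.12,1.463)
crop('side','pics/k1.png',230,130,320,220,7)
crop('top','pics/k2.png',300,100,380,180,7)
E
```

```text
t 23.0 pos [ 0.665  -0.0472  0.1317] w 0.601 F [ 0.2 -1.2 -0.9] q [ 0.43  0.67 -0.72  1.5   0.47  1.15  1.08]
world d [-0.0005  0.0002 -0.0117] frac shift [ 0.001 -0.004  0.078] frac turn [-0.003 -0.002 -0.01 ]
```

View pics/k1.png

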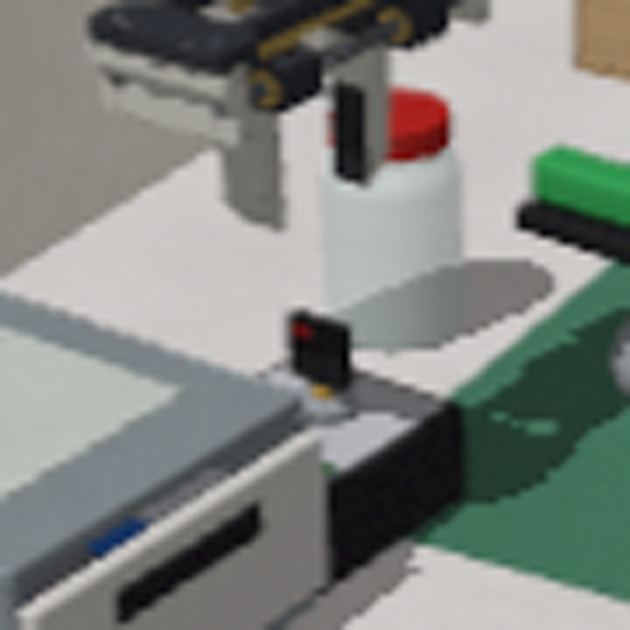

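View pics/k2.png

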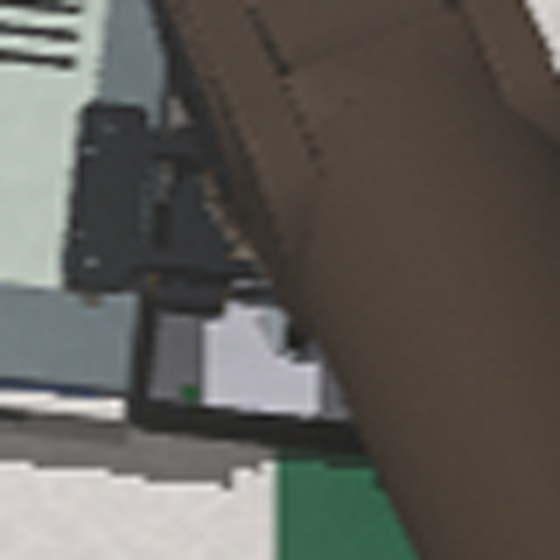

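```bash
python3 - <<'E'
from h import *
for z in(.1317,.1505,.155,.16): print(z,(proj("side",[.665,-.0472,z])-[230,130]+.5)*7)
print("key top",(proj("side",[.6645,-.047,.098])-[230,130]+.5)*7)
E
```

```text
0.1317 [312.41967399 254.95166197]
0.1505 [310.71844738 216.47253874]
0.155 [310.30778381 207.18396184]
0.16 [309.84990954 196.82755187]
key top [316.11193675 323.04903004]
```

Request:
play_rows([
  [0,0,0.08,0,0,0,-0.2],
  [0,0,0.12,0,0,0,-0.2],
  [0,0,0.1,0,0,0,-0.2],
  [0,0,0.05,0,0,0,-0.2],
  [0,0,0,0,0,0,-0.2],
])

```text
clock: 23.6
position: [0.6647, -0.0463, 0.076]
ee_rot: [-2.342, -2.093, -0.0]
force: [-0.3, -0.3, -0.2]
width: 0.606
```

```bash
python3 - <<'E'
from h import *
plan(.6645,-.047,.05,1.463)
E
```

```text
t 23.6 pos [ 0.6647 -0.0463  0.076 ] w 0.606 F [-0.3 -0.3 -0.2] q [ 0.41  0.72 -0.7   1.56  0.51  1.05  1.04]
world d [-0.0002 -0.0007 -0.026 ] frac shift [-0.005 -0.001  0.173] frac turn [-0.001 -0.001 -0.008]
```

Request:
play_rows([
  [-0.005,0,0.08,0,0,-0.008,-0.2],
  [0,0,0.08,0,0,0,-0.2],
  [0,0,0,0,0,0,-0.2],
])

```text
clock: 23.9
position: [0.6649, -0.0471, 0.0505]
ee_rot: [-2.338, -2.099, -0.001]
force: [-0.3, 0.5, 1.2]
width: 0.6
```

```bash
python3 - <<'E'
from h import *
plan(.6645,-.047,.05,1.463)
crop('side','pics/k3.png',230,130,320,220,7)
E
```

```text
t 23.9 pos [ 0.6649 -0.0471  0.0505] w 0.6 F [-0.3  0.5  1.2] q [ 0.41  0.75 -0.68  1.58  0.53  1.01  1.03]
world d [-0.0004  0.0001 -0.0005] frac shift [ 0.001 -0.003  0.003] frac turn [ 0.001 -0.001  0.   ]
```

View pics/k3.png

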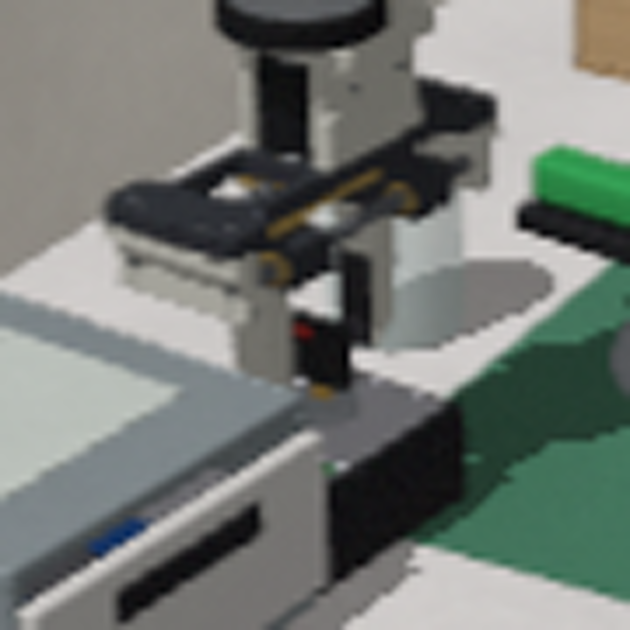

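The fingers straddle the bow at about (325,350). Closing on it.

Request:
play_rows([
  [0,0,0,0,0,0,1],
  [0,0,0,0,0,0,1],
  [0,0,0,0,0,0,1],
  [0,0,0,0,0,0,1],
  [0,0,0,0,0,0,1],
], force=40)

```text
clock: 24.45
position: [0.6665, -0.0468, 0.0531]
ee_rot: [2.336, 2.097, 0.005]
force: [-0.3, 0.5, 0.5]
width: 0.215
```

Request:
play_rows([
  [0,0,0,0,0,0,1],
  [0,0,0,0,0,0,1],
  [0,0,0,0,0,0,1],
])

```text
clock: 24.75
position: [0.6664, -0.0491, 0.0533]
ee_rot: [2.337, 2.094, 0.002]
force: [0.2, 0.3, -1.0]
width: 0.102
```

```bash
python3 - <<'E'
from h import *
plan(.6645,-.047,.05,1.463);print(observe()["ft_torque"])
E
```

```text
t 24.75 pos [ 0.6664 -0.0491  0.0533] w 0.102 F [ 0.2  0.3 -1. ] q [ 0.41  0.75 -0.68  1.57  0.53  1.01  1.03]
world d [-0.0019  0.0021 -0.0033] frac shift [ 0.013 -0.014  0.022] frac turn [ 0.008  0.003 -0.003]
[ 0.29894018 -0.18473286  0.01775579]
```

Width 0.10 (9.4 mm) matches the 10 mm bow, so it is gripped. Turning clockwise (+z of the tool).

Request:
play_rows([
  [0,0,0,0,0,0.15,1],
  [0,0,0,0,0,0.25,1],
  [0,0,0,0,0,0.25,1],
  [0,0,0,0,0,0.25,1],
])

```text
clock: 25.15
position: [0.6662, -0.0498, 0.0532]
ee_rot: [2.756, 1.501, 0.003]
force: [-0.8, -2.1, -0.1]
width: 0.106
```

```bash
cat >> h.py <<'E'
def keyst():
    o=observe();X=Ro.from_rotvec(o["ee_rot"]).as_matrix()[:,0];a=np.arctan2(X[1],X[0]);a=a%np.pi
    print("t",round(o["clock"],2),"pos",o["position"].round(4),"turned cw",round((1.463-a),3),"w",round(o["width"],3),"F",o["force"].round(1),"T",o["ft_torque"].round(2),"q",o["joints"].round(2))
E
python3 -c "
from h import *
keyst()"
```

```text
t 25.15 pos [ 0.6662 -0.0498  0.0532] turned cw 0.466 w 0.106 F [-0.8 -2.1 -0.1] T [-0.27  0.03  0.05] q [ 0.35  0.72 -0.57  1.58  0.45  0.97  0.63]
```

Request:
play_rows([
  [0,0,0,0,0,0.25,1],
  [0,0,0,0,0,0.25,1],
  [0,0,0,0,0,0.25,1],
])

```text
clock: 25.45
position: [0.6657, -0.0504, 0.0532]
ee_rot: [2.995, 0.937, 0.003]
force: [-1.8, -1.3, -0.2]
width: 0.105
```

```bash
python3 -c "
from h import *
keyst()"
```

```text
t 25.45 pos [ 0.6657 -0.0504  0.0532] turned cw 0.857 w 0.105 F [-1.8 -1.3 -0.2] T [-0.32  0.07  0.04] q [ 0.29  0.69 -0.48  1.59  0.37  0.95  0.3 ]
```

Request:
play_rows([
  [0,0,0,0,0,0.25,1],
  [0,0,0,0,0,0.25,1],
  [0,0,0,0,0,0.2,1],
  [0,0,0,0,0,0.15,1],
])

```text
clock: 25.85
position: [0.665, -0.0507, 0.0532]
ee_rot: [3.127, 0.255, 0.002]
force: [0.8, -1.5, -0.1]
width: 0.108
```

```bash
python3 -c "
from h import *
keyst()"
```

```text
t 25.85 pos [ 0.665  -0.0507  0.0532] turned cw 1.301 w 0.108 F [ 0.8 -1.5 -0.1] T [-0.47 -0.12  0.56] q [ 0.22  0.67 -0.36  1.59  0.29  0.93 -0.08]
```

Turned 1.30 rad with 0.56 N m of torque, so it is at the start stop. Holding there.

Request:
play_rows([
  [0,0,0,0,0,0.04,1],
  [0,0,0,0,0,0.03,1],
  [0,0,0,0,0,0.03,1],
  [0,0,0,0,0,0.03,1],
  [0,0,0,0,0,0.03,1],
])

```text
clock: 26.35
position: [0.665, -0.0507, 0.0532]
ee_rot: [3.134, 0.133, 0.003]
force: [-0.1, -1.8, 0.8]
width: 0.117
```

```bash
python3 -c "
from h import *
keyst()
crop('side','pics/k4.png',230,130,320,220,7)"
```

```text
t 26.35 pos [ 0.665  -0.0507  0.0532] turned cw 1.378 w 0.117 F [-0.1 -1.8  0.8] T [-0.54 -0.04  1.03] q [ 0.21  0.67 -0.34  1.6   0.27  0.92 -0.14]
```

View pics/k4.png

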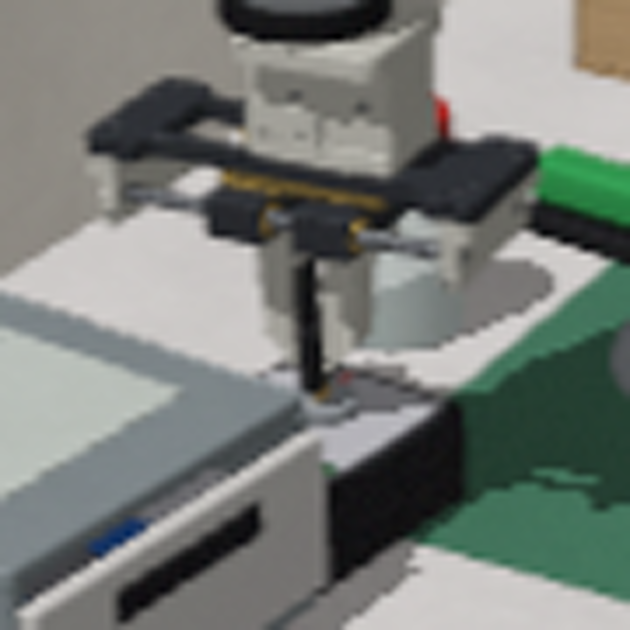

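Request:
play_rows([
  [0,0,0,0,0,0,1],
  [0,0,0,0,0,0.01,1],
  [0,0,0,0,0,0.01,1],
  [0,0,0,0,0,0.01,1],
  [0,0,0,0,0,0.01,1],
])

```text
clock: 26.9
position: [0.6649, -0.0505, 0.0532]
ee_rot: [3.135, 0.099, 0.003]
force: [-0.1, -1.3, 0.8]
width: 0.117
```

```bash
python3 -c "
from h import *
keyst()"
```

```text
t 26.9 pos [ 0.6649 -0.0505  0.0532] turned cw 1.4 w 0.117 F [-0.1 -1.3  0.8] T [-0.49 -0.    0.95] q [ 0.21  0.67 -0.34  1.6   0.27  0.92 -0.16]
```

Request:
play_rows([
  [0,0,0,0,0,0.01,1],
  [0,0,0,0,0,0.01,1],
  [0,0,0,0,0,0.01,1],
])

```text
clock: 27.2
position: [0.665, -0.0505, 0.0533]
ee_rot: [3.136, 0.074, 0.003]
force: [-0.8, -2.2, -0.0]
width: 0.115
```

```bash
python3 -c "
from h import *
keyst()"
```

```text
t 27.2 pos [ 0.665  -0.0505  0.0533] turned cw 1.416 w 0.115 F [-0.8 -2.2 -0. ] T [-0.46 -0.07  1.  ] q [ 0.21  0.67 -0.33  1.6   0.26  0.92 -0.18]
```

The key has been held for over 1.3 s. Opening the fingers to release it.

Request:
play_rows([
  [0,0,0,0,0,0,-0.3],
  [0,0,0,0,0,0,-0.3],
  [0,0,0,0,0,0,-0.3],
  [0,0,0,0,0,0,-0.3],
  [0,0,0,0,0,0,-0.3],
])

```text
clock: 27.7
position: [0.6652, -0.049, 0.0532]
ee_rot: [3.139, 0.068, 0.003]
force: [-0.6, -0.0, -0.5]
width: 0.505
```

Request:
play_rows([
  [0,0,0,0,0,0,-0.3],
  [0,0,0,0,0,0,-0.3],
  [0,0,0,0,0,0,-0.3],
])

```text
clock: 28.0
position: [0.6653, -0.0488, 0.0532]
ee_rot: [3.139, 0.068, 0.003]
force: [-0.2, 0.6, -0.3]
width: 0.648
```

```bash
python3 -c "
from h import *
keyst()
crop('side','pics/k5.png',230,130,320,220,7)"
```

```text
t 28.0 pos [ 0.6653 -0.0488  0.0532] turned cw 1.42 w 0.648 F [-0.2  0.6 -0.3] T [-0.04 -0.12  0.04] q [ 0.2   0.67 -0.33  1.6   0.26  0.92 -0.18]
```

View pics/k5.png

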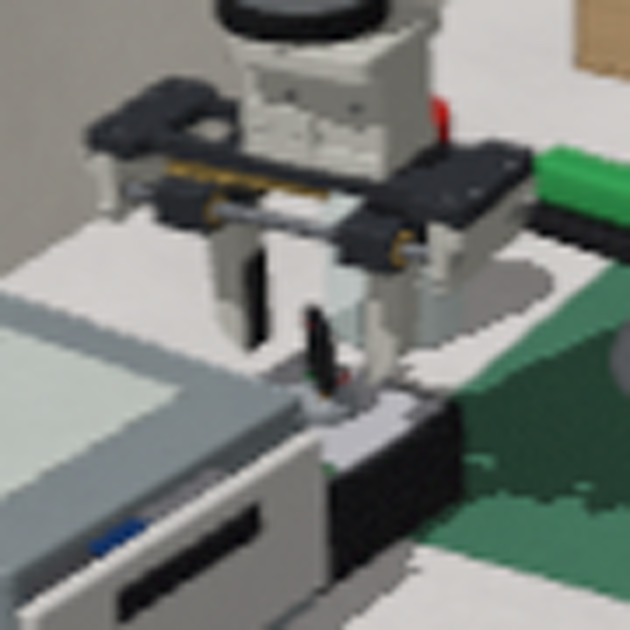

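Torques are near zero and the key stands free, sprung back. I'll go straight up and then back to clear the view.

Request:
play_rows([
  [0,0,-0.1,0,0,0,-0.3],
  [0,0,-0.2,0,0,0,-0.3],
  [0,0,-0.25,0,0,0,-0.3],
  [0,0,-0.25,0,0,0,-0.3],
  [0,0,-0.2,0,0,0,-0.3],
])

```text
clock: 28.55
position: [0.6619, -0.0484, 0.2073]
ee_rot: [3.14, 0.069, -0.01]
force: [0.0, 0.3, -0.1]
width: 0.65
```

```bash
python3 -c "
from h import *
plan(.42,-.03,.25,.1)"
```

```text
t 28.55 pos [ 0.6619 -0.0484  0.2073] w 0.65 F [ 0.   0.3 -0.1] q [ 0.22  0.53 -0.37  1.43  0.19  1.22 -0.12]
world d [-0.2419  0.0184  0.0427] frac shift [-1.607 -0.193 -0.275] frac turn [ 0.001  0.012 -0.112]
```

Request:
play_rows([
  [-0.2,0,-0.05,0,0,0,-0.3],
  [-0.3,0,-0.05,0,0,0,-0.3],
  [-0.3,0,-0.05,0,0,0,-0.3],
  [-0.3,0,-0.05,0,0,0,-0.3],
  [-0.2,0,0,0,0,0,-0.3],
])

```text
clock: 29.05
position: [0.4674, -0.0551, 0.2485]
ee_rot: [3.14, 0.071, 0.017]
force: [0.8, 0.2, 0.1]
width: 0.652
```

Request:
play_rows([
  [0,0,0,0,0,0,-0.3],
  [0,0,0,0,0,0,-0.3],
])

```text
clock: 29.25
position: [0.4643, -0.0555, 0.2516]
ee_rot: [3.137, 0.07, 0.022]
force: [0.2, 0.4, -0.6]
width: 0.651
```

```bash
python3 - <<'E'
from h import *
print(observe()["position"],observe()["clock"])
t=get_image("top");s=get_image("side");cv2.imwrite("pics/topF.png",t);cv2.imwrite("pics/sideF.png",s)
a=cv2.resize(t[125:168,318:362],(440,430),interpolation=cv2.INTER_CUBIC);b=cv2.resize(s[165:208,255:291],(360,430),interpolation=cv2.INTER_CUBIC)
cv2.imwrite("pics/kF.png",np.hstack([a,b]))
crop("side","pics/pF.png",170,150,310,260,5,s)
E
```

```text
[ 0.46426236 -0.05548526  0.25155043] 29.25
```

View pics/kF.png

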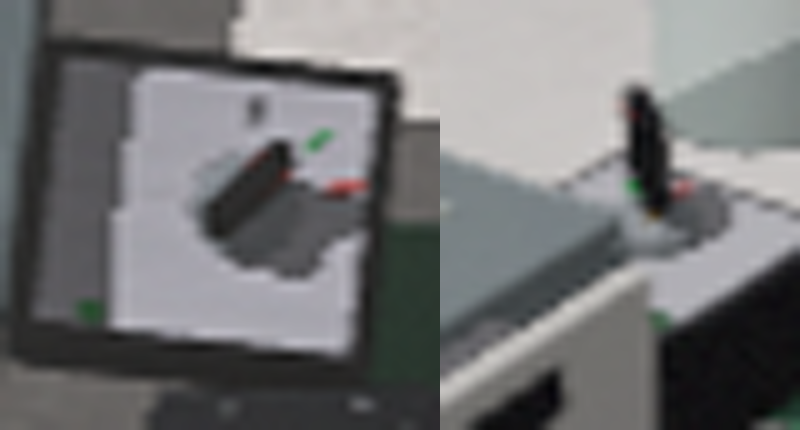

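View pics/pF.png

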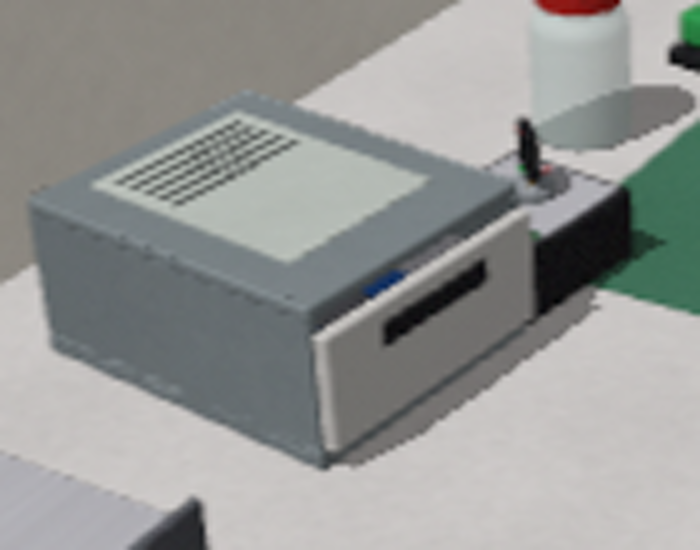

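View pics/topF.png

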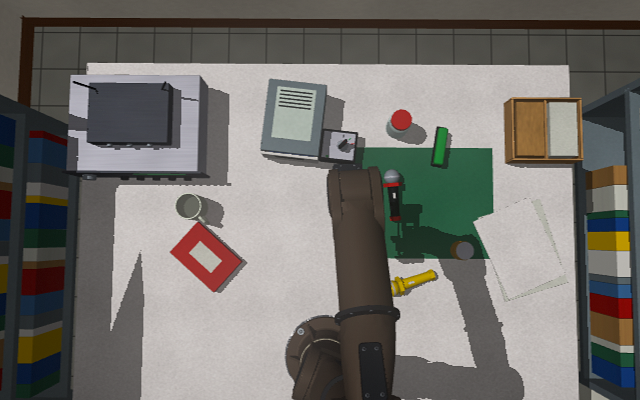

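The key points at the green run mark. I'll measure the panel position properly in the top and side views to be sure the drawer is shut.

```bash
python3 - <<'E'
from h import *
s=cv2.imread("pics/sideF.png");t=cv2.imread("pics/topF.png")
k=10
a=s[190:240,228:282];A=cv2.resize(a,None,fx=k,fy=k,interpolation=cv2.INTER_CUBIC)
cv2.imwrite("pics/q1.png",A)
B=cv2.resize(t[140:175,250:330],None,fx=k,fy=k,interpolation=cv2.INTER_CUBIC);cv2.imwrite("pics/q2.png",B)
E
```

```text
(no output)
```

View pics/q1.png

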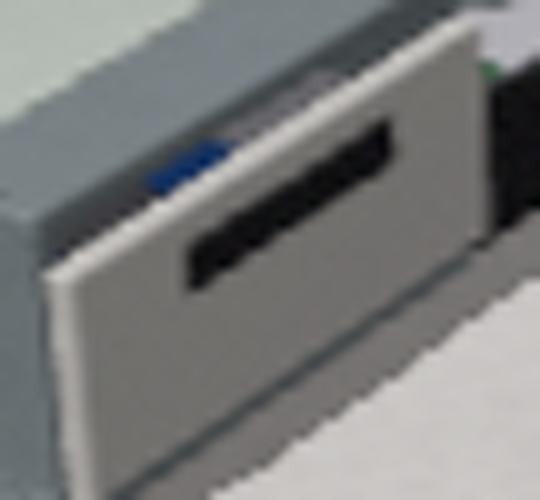

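View pics/q2.png

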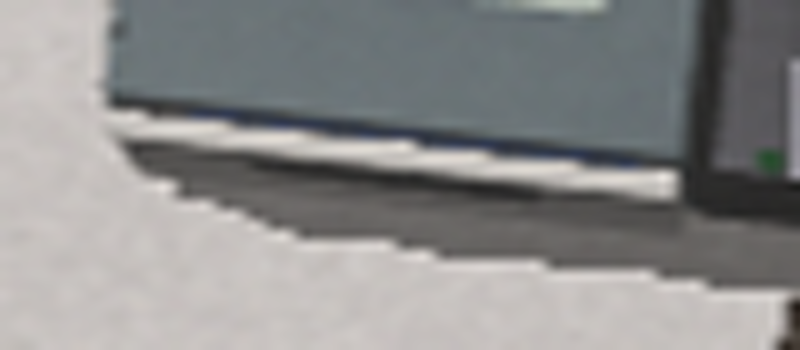

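```bash
python3 - <<'E'
from h import *
k=10
for u in(200,400,600):
    f=lambda v:(250+(u+.5)/k-.5,140+(v+.5)/k-.5)
    # roof edge, panel inner, outer edge rows read from q2.png
    e=lambda a,b:a+(b-a)*(u-110)/(680-110)
    print([round(toc(pix("top",*f(v),z))[0],4) for v,z in((e(98,158),.106),(e(112,170),.09),(e(138,200),.09))])
for n in("topF",):
    a=cv2.imread("pics/top0.png").astype(int);b=cv2.imread("pics/topF.png").astype(int)
    def cent(im,lo,hi,x0,y0,x1,y1):
        m=cv2.inRange(cv2.cvtColor(im.astype(np.uint8),cv2.COLOR_BGR2HSV),lo,hi)[y0:y1,x0:x1];mm=cv2.moments(m,True);return mm["m10"]/mm["m00"]+x0,mm["m01"]/mm["m00"]+y0
    for im in(a,b): print("jar",cent(im,(0,150,80),(8,255,255),385,100,420,140),"stapler",cent(im,(50,120,60),(75,255,255),430,120,450,150))
print(sign_off())
E
```

```text
[np.float64(-0.1125), np.float64(-0.1141), np.float64(-0.1223)]
[np.float64(-0.112), np.float64(-0.1133), np.float64(-0.122)]
[np.float64(-0.1114), np.float64(-0.1126), np.float64(-0.1217)]
jar (401.0032258064516, 119.3516129032258) stapler (440.89861751152074, 138.90322580645162)
jar (401.02912621359224, 119.36893203883496) stapler (440.9537037037037, 138.85185185185185)
the job is handed in; nothing more can be done
None
```

The job is done and handed in at about 29 s of the 72 s allowed; no verdict was reported. The blue-ringed microphone lies in the steriliser drawer, and the drawer is pushed shut. The key was turned to start, held there for about 1.3 s, then let go.

**Last checks**
- **Drawer:** the back of its panel measures about 1.3 mm from the case front, within measuring error. The push ended on a hard stop.
- **Key:** it sprang back when released and points at the green run mark.
- **Microphone:** I saw it lying lengthwise in the drawer before pushing. With the drawer shut I could see only a patch of blue through the gap.
- **Other things:** the jar and stapler have not moved. The red microphone, mug, book and tin look unmoved by eye; I did not measure them.
- **Robot:** the arm stands clear, with the TCP at 0.25 m.

**What went wrong or disagreed**
- **Grasping:** the first two tries failed. On the first I lifted before the slow fingers had closed. On the second the handle slipped out and the microphone shifted by 5–9 mm, so I measured it again.
- **Fingertip height:** the camera showed the fingertips about 20 mm higher than the reported TCP. At a reported height of −4 to −14 mm there was no contact with the desk. I allowed for this in every later move.
- **Force at the drawer stop:** the wrist force briefly reached about 53 N (43 N along x), below the 120 N limit. I believe the fingers took this load, not the gripper's body, which has a 40 N limit, but I could not confirm it.

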